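# Mix a capped bottle by turning it over, then shelve it upright in the free pocket

### The arm

A 6-joint arm with a two-finger parallel gripper is mounted at the origin on the work surface. World frame = base frame: x ahead of the robot, y to its left, z up, the work surface at z = 0. Lengths are in mm, angles in degrees, forces in N, time in s.
With the tool pointing down it reaches from about 300 to 1000 mm from the base axis. Payload 5.1 kg.
Tool frame: the origin (TCP) lies midway between the tips of the shut fingers; the grasp point (between the pads) lies 19 mm behind it (arm.grasp_offset is the distance from the TCP to the grasp point, in mm); z points along the fingers, y is the line along which they close (so a half turn about z gives the same grasp; the last joint's range is limited). The gripper opens to 95 mm and grips with 3 to 60 N. Pads are 20 mm wide; open, the fingers measure 119 mm over their backs; the gripper's body (75 mm by 180 mm) begins 59 mm behind the grasp point.
Start: joints at [-79.905, 7.093, 94.555, -0, 78.352, -4.733], TCP at [166.316, -628.35, 214.656] pointing down, gripper open.
Joint ranges: [-149.61, 149.61], [-58.7, 133.49], [1.44, 155.28], [-77.14, 257.14], [18.33, 153.61], [-166.67, 166.67]. Speed limits (degrees/s): [147.25, 147.25, 180, 180, 180, 180].

### API

Orientations are given as a 3x3 rotation matrix whose columns are the frame's x, y, z axes.
In Python, from bench import arm gives the robot as it stands. The module is installed in compiled form; this text tells all that it offers.
- The arm moves only by the tool send_rows, never from a script. Its argument "rows" is one flat list of numbers, 5 for each row, row after row: the shift along the tool's x, y, z in units of 0.5 m (1.0 is 0.5 m), then the turn about the tool's z in units of pi rad (1.0 is pi rad), then the opening, from -1 (shut) to 1 (fully open). A call has exactly 10 rows; each row shifts and turns the commanded pose from where the row before left it, along the tool's axes as they then stand; what a row does not reach is not made up. A row lasts 1/12 s, in which the tool goes at most 41.7 mm and 7.16 degrees, less where a joint would pass 70% of its speed; a pose out of reach is approached as far as the arm can. A call with a number of a shift or a turn outside -1 to 1 is refused whole. A call with a gripper value outside its range is refused whole. The fingers move at their own pace and stop on an object; the grip force is fixed at half the most. Time passes only in rows, so rows that do not move let the fingers close, or fill a call up. It gives the time, the measured TCP pose, the force, the opening and the grip force at its end, in the units of the state.
- arm.observe(): the state, without advancing time (a new reading comes with each control period).
- arm.get_image(name): name is "scene" or "top" or "wrist"; returns a dict with "pixels" (400x640x3 uint8, blue, green, red), "fov_y" (degrees; the focal length in pixels is half the picture's height over the tangent of half this angle, whatever the lens; pixels are square), "cx", "cy" (the principal point, pixels), "view" (4x4, takes a point from world to camera coordinates). Camera axes: x right, y up, looking along -z (the intrinsics and any distortion apply to the point x, -y, -z); pixel columns grow to the right and rows downward; lengths in mm; the calibration is good to about 2 mm. A picture is of the moment at which its call begins. There is no depth.
- arm.finish_job(): hands the job in; it is judged then, once.
The state is a dict: "time": time; "q": joint angles; "qvel": joint speeds; "joint_torque": joint torques, N m; "position": TCP position; "orientation": TCP orientation; "wrist_force": force on the tool from outside, world axes, zero at the start; "torque": the same for the moment, N m; "opening": finger opening in mm; "finger_force": force on a finger pad.
Only numpy, scipy, OpenCV 4.12 (cv2) and the standard library are available. Lean on these libraries where they do the work, as an engineer would, in place of code of your own. Each camera call takes 0.05 s, during which the arm holds its last target. There are 200 camera calls.

### The job

Pick up the capped amber bottle standing loose on the bench and mix it by turning it over in the air, well clear of the bench, until its cap points at least 20 degrees below level; hold it so for about a second. Then set it gently back upright in the one free pocket of the wire rack under the strip lamp, standing on the pocket floor, and let go; leave the two bottles already in the rack, the dishes and the pen where they are.

Things in the scene. Friction and masses are not known exactly. Their poses are not given: they have to be found in the camera images.
- bottle: The loose bottle: amber glass, white screw cap (shut, does not turn), 110 mm tall. Body a cylinder of 46 mm diameter up to 76 mm, then a shoulder narrowing to the cap, 34 mm diameter from 86 to 110 mm. About 160 g, centre of mass about 48 mm up. Stands upright on the bench to the robot's left. Origin: centre of its underside; z points to the cap.
- stored_a: A bottle of the same kind and size, already standing in a rack pocket. Origin: centre of its underside; z up to the cap.
- stored_b: Another bottle of the same kind and size, already standing in a different rack pocket. Origin: centre of its underside; z up to the cap.
- rack: White rack, fixed: plate 90 (x) x 430 (y) x 6 mm with three square wire pockets in a row along its y, 110 mm apart. A pocket is a square of 6 mm wire, 62 mm wide inside, wire top 27 mm above the bench. Origin: centre of the plate's underside; x points away from the robot, y along the row, z up. Its yaw varies by about 11 degrees either way.
- lamp (a point): Middle of the underside of the rack's strip lamp, 209 mm above the bench: an aluminium bar 36 (x) x 430 (y) x 25 mm over the row, its middle 22 mm beyond the row, on 12 mm posts at both ends. A hand pointing straight down over a pocket hits it; a hand leaning back towards the robot by 25 to 50 degrees passes in front. Axes as the rack's.
- pocket0 (a point): Centre of the floor (6 mm above the bench) of the pocket at the rack's +y end; axes as the rack's. Any of the three pockets may be the free one.
- pocket1 (a point): Centre of the floor of the middle pocket; axes as the rack's.
- pocket2 (a point): Centre of the floor of the pocket at the rack's -y end; axes as the rack's.
- dishes: Bystander: pile of four culture dishes, 90 mm diameter, 52 mm tall, loose on the bench. Origin: centre of the underside.
- pen: Bystander: black marker pen, 12 mm thick, 130 mm long, loose on the bench beyond the work. Origin: underside of its middle; x along the pen.
Not all that is in view belongs to the job. What is shaped like the bottle but blue or turquoise is not meant.

How it is judged (in metres and radians):
On the way:
1. the bottle is held clear of the bench, turned over with its cap at least 20 degrees below level, for half a second (angle between bottle's own z axis and vertical above 1.92 rad and height (world z) of bottle above 0.13 m and contact force between bottle and the fingers above 1 N), for 0.5 s.
At the end, for the whole second after the job is handed in: After being turned over, the bottle stands upright (within 0.08 rad), at rest on the floor of the free pocket (underside within 6 mm of the floor height, axis within 14 mm of the pocket centre), released; the other bottles, dishes and pen are where they were (((horizontal distance between bottle and pocket0 below 0.014 m and z of bottle in the frame of pocket0 between -0.004 and 0.006 m) or (horizontal distance between bottle and pocket1 below 0.014 m and z of bottle in the frame of pocket1 between -0.004 and 0.006 m) or (horizontal distance between bottle and pocket2 below 0.014 m and z of bottle in the frame of pocket2 between -0.004 and 0.006 m)) and angle between bottle's own z axis and vertical below 0.08 rad and linear speed of bottle below 0.02 m/s); the robot touches nothing.
It fails at once if a stored bottle lifted, tipped or shifted out of its place (30 mm or 0.35 rad) (distance of any of stored_a, stored_b from where it was at the start of the episode above 0.03 m or angle between any of stored_a, stored_b's own z axis and vertical above 0.35 rad).
It fails at once if the dishes or the pen pushed by more than 30 mm (distance of any of dishes, pen from where it was at the start of the episode above 0.03 m).
It fails at once if the bottle let go in the air (underside over 20 mm above the bench, no finger on it) (height (world z) of bottle above 0.02 m and contact force between bottle and the fingers below 0.05 N).
It fails at once if the bottle slammed onto the rack (over 60 N) (contact force between bottle and rack above 60 N).
It also fails if it takes over 51 s, if anything falls off the work surface, if the arm or the gripper's body presses on something with over 40 N, if the wrist force passes 120 N, or if a joint passes its speed limit or range.

## Working session

There is one attempt and no reset: what is moved stays moved. The work goes in short steps, Python scripts to look and compute and a tool call to move; the robot and the scene stay as the last step left them, time stands still between calls to the robot, and variables do not carry over. Pictures are saved under pics/ and viewed, at most 10 in all, crops included, and the job is handed in when it is done.

Besides the shell and the picture viewer there is one more tool, called after "Call:" by a JSON object that holds its "api" and its "payload". send_rows: Moves the arm, as the interface text tells. Its arguments: {"type":"object","properties":{"rows":{"type":"array"}},"required":["rows"]}

```bash
mkdir -p pics; ls; python3 - <<'E'
from bench import arm
import cv2,numpy as np
np.set_printoptions(precision=4,suppress=True)
s=arm.observe(); print(s); print(arm.grasp_offset,[a for a in dir(arm) if a[0]!='_'])
for n in("scene","top"):
    d=arm.get_image(n); cv2.imwrite(f"pics/{n}0.png",d["pixels"]); print(n,{k:v for k,v in d.items() if k!="pixels"})
E
```

```text
pics
{'time': 0.0, 'q': array([-79.9056,   7.1343,  94.6341,  -0.0017,  78.3517,  -4.7318]), 'qvel': array([-0.0211,  0.031 ,  0.0439,  0.0669,  0.0272, -0.0122]), 'joint_torque': array([  0.0007, -41.7604, -35.9929,   0.0774,   0.0493,  -0.0002]), 'position': array([ 166.1867, -627.7285,  213.3786]), 'orientation': array([[ 0.9667,  0.2559, -0.0004],
       [ 0.2559, -0.9667,  0.0021],
       [ 0.0001, -0.0021, -1.    ]]), 'wrist_force': array([ 0.1868, -0.1823, -0.4279]), 'torque': array([ 0.0421, -0.0199,  0.0048]), 'finger_force': 0.0, 'opening': 94.73771687395178}
18.8 ['PlanningError', 'finish_job', 'get_image', 'grasp_offset', 'observe']
scene {'fov_y': 52.571869828149886, 'cx': 316.793390124437, 'cy': 201.66209814714938, 'view': array([[    0.252 ,     0.9676,     0.0148,  -206.6505],
       [   -0.5725,     0.1367,     0.8084,   218.3969],
       [    0.7802,    -0.2122,     0.5884, -1553.6614],
       [    0.    ,     0.    ,     0.    ,     1.    ]])}
top {'fov_y': 44.5229404845697, 'cx': 325.60534211731283, 'cy': 196.0418288601232, 'view': array([[    0.0178,    -0.9998,     0.001 ,    24.3096],
       [    0.9985,     0.0178,     0.0525,  -584.5983],
       [   -0.0525,     0.0001,     0.9986, -1139.6554],
       [    0.    ,     0.    ,     0.    ,     1.    ]])}
```

View pics/scene0.png

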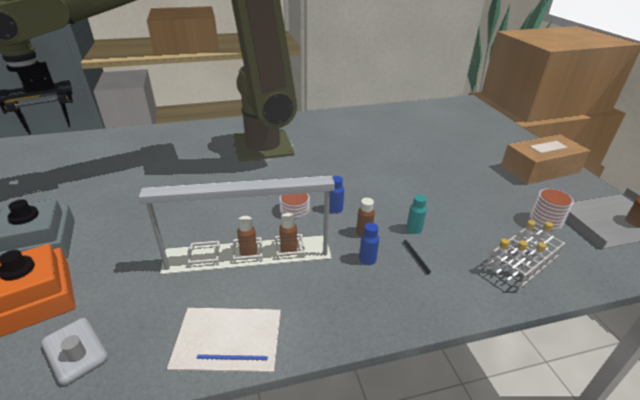

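View pics/top0.png

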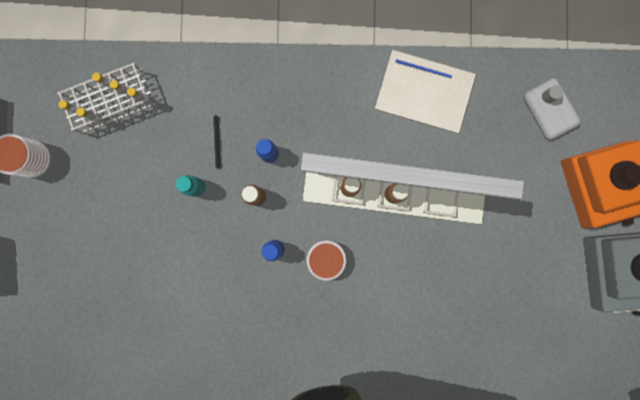

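Call:
{"api": "send_rows", "payload": {"rows": [0,0,-0.08,0,1,0,0,-0.08,0,1,0,0,-0.08,0,1,0,0,-0.08,0,1,0,0,-0.08,0,1,0,0,-0.08,0,1,0,0,-0.08,0,1,0,0,-0.08,0,1,0,0,-0.08,0,1,0,0,-0.08,0,1]}}

```text
time: 0.93
position: [166.2, -627.9, 616.1]
orientation: [[0.967, 0.256, -0.0], [0.256, -0.967, 0.001], [0.0, -0.001, -1.0]]
wrist_force: [0.1, 0.2, 0.7]
opening: 94.8
finger_force: 0.0
```

```bash
cat > h.py <<'E'
from bench import arm
import cv2,numpy as np
np.set_printoptions(precision=3,suppress=True,linewidth=150)
def st():
    s=arm.observe(); p=s['position']; print(s['time'],'q',s['q'],'p',p,'r',np.hypot(*p[:2]),'open',s['opening'],s['finger_force'],'F',s['wrist_force']); print(s['orientation'].T, 'tilt',np.degrees(np.arccos(-s['orientation'][2,2])))
    return s
def pix2ray(d,u,v):
    f=200/np.tan(np.radians(d['fov_y']/2)); V=d['view']; R=V[:3,:3]; o=-R.T@V[:3,3]
    return o,R.T@np.array([(u-d['cx'])/f,-(v-d['cy'])/f,-1.])
def onplane(d,u,v,z):
    o,r=pix2ray(d,u,v); return o+r*(z-o[2])/r[2]
E
python3 - <<'E'
from h import *
st()
d=arm.get_image("top"); I=d["pixels"]
for n,u,v,z in(("bottlecap",254,195,110),("A",350,187,110),("B",397,194,110),("dish",326,260,52),("blue1",267,150,110),("blue2",272,251,110),("teal",188,185,110),("pen",217,142,12)):
    print(n,onplane(d,u,v,z))
cv2.imwrite("pics/crop.png",cv2.resize(I[120:290,170:540],None,fx=2.1,fy=2.1,interpolation=cv2.INTER_CUBIC))
E
```

```text
0.9333 q [-79.905  10.415  52.627   0.002 116.996  -4.73 ] p [ 166.235 -627.876  616.127] r 649.5094735098772 open 94.79478205447751 0.0 F [0.059 0.18  0.654]
[[ 0.967  0.256  0.   ]
 [ 0.256 -0.967 -0.001]
 [-0.     0.001 -1.   ]] tilt 0.0382949742671582
bottlecap [578.586 190.121 110.   ]
A [599.705 -17.9   110.   ]
B [ 586.299 -120.146  110.   ]
dish [436.594  31.238  52.   ]
blue1 [677.331 164.288 110.   ]
blue2 [458.345 148.226 110.   ]
teal [597.773 333.977 110.   ]
pen [708.628 295.905  12.   ]
```

View pics/crop.png

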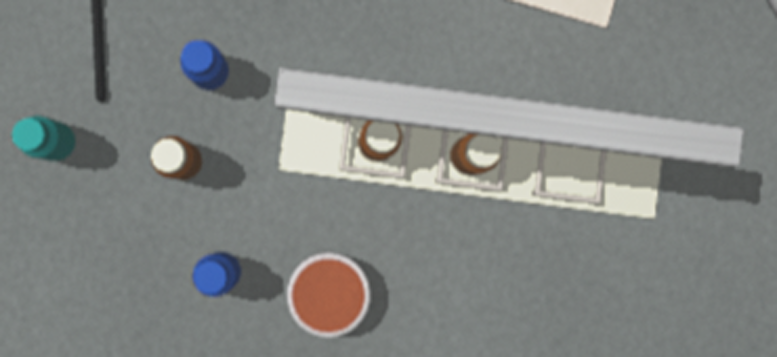

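Call:
{"api": "send_rows", "payload": {"rows": [0,0,-0.08,0,1,0,0,-0.08,0,1,0,0,-0.08,0,1,0,0,-0.08,0,1,0,0,-0.08,0,1,0,0,-0.08,0,1,0,0,-0.08,0,1,0,0,-0.08,0,1,0,0,-0.08,0,1,0,0,-0.08,0,1]}}

```text
time: 1.82
position: [142.2, -536.7, 856.8]
orientation: [[0.967, 0.255, 0.019], [0.256, -0.964, -0.076], [-0.001, 0.078, -0.997]]
wrist_force: [-0.2, 0.3, 1.0]
opening: 94.9
finger_force: 0.0
```

```bash
python3 -c "
from h import *
st()"
```

```text
1.8167 q [-80.919  26.688   1.443   0.772 147.397  -5.089] p [ 142.216 -536.7    856.816] r 555.2229343640461 open 94.87842575563845 0.0 F [-0.167  0.252  0.973]
[[ 0.967  0.256 -0.001]
 [ 0.255 -0.964  0.078]
 [ 0.019 -0.076 -0.997]] tilt 4.488545326748233
```

Call:
{"api": "send_rows", "payload": {"rows": [0,1,0,0,1,0,1,0,0,1,0,1,0,0,1,0,1,0,0,1,0,1,0,0,1,0,1,0,0,1,0,1,0,0,1,0,1,0,0,1,0,0,0,0,1,0,0,0,0,1]}}

```text
time: 2.65
position: [196.0, -741.1, 729.0]
orientation: [[0.967, 0.252, 0.046], [0.256, -0.951, -0.175], [-0.0, 0.181, -0.984]]
wrist_force: [-0.4, 0.0, -0.7]
opening: 95.5
finger_force: 0.0
```

```bash
python3 -c "
from h import *
st()"
```

```text
2.65 q [-79.497  38.744   1.533   1.006 129.344  -3.614] p [ 195.952 -741.146  729.024] r 766.6123206768067 open 95.5100420780022 0.0 F [-0.417  0.    -0.74 ]
[[ 0.967  0.256 -0.   ]
 [ 0.252 -0.951  0.181]
 [ 0.046 -0.175 -0.984]] tilt 10.403086685788995
```

```bash
cat > kin.py <<'E'
import numpy as np
from scipy.spatial.transform import Rotation as Ro
from scipy.optimize import least_squares
D=[([-79.9056,7.1343,94.6341,-0.0017,78.3517,-4.7318],[166.1867,-627.7285,213.3786]),
([-79.905,10.415,52.627,.002,116.996,-4.73],[166.235,-627.876,616.127]),
([-80.919,26.688,1.443,.772,147.397,-5.089],[142.216,-536.7,856.816]),
([-79.497,38.744,1.533,1.006,129.344,-3.614],[195.952,-741.146,729.024])]
def fk(q,P):
    a,h,L1,L2,L3,off,e=P; q=np.radians(q); z=lambda t:Ro.from_euler('z',t); y=lambda t:Ro.from_euler('y',t)
    # arm plane x-z, arm up at q2=0; forearm along local z
    R=z(q[0]); p=R.apply([a,off,h]); R=R*y(q[1]); p=p+R.apply([0,0,L1]); R=R*y(q[2]); p=p+R.apply([e,0,L2]); R=R*z(q[3])*y(q[4])*z(q[5])
    return p+R.apply([0,0,L3]),R.as_matrix()
LIM=np.array([[-149.61,149.61],[-58.7,133.49],[1.44,155.28],[-77.14,257.14],[18.33,153.61],[-166.67,166.67]])
E
python3 - <<'E'
from kin import *
np.set_printoptions(precision=2,suppress=True)
f=lambda P:np.concatenate([fk(q,P)[0]-p for q,p in D])
s=least_squares(f,[0,300,450,400,250,50,0],x_scale=50); print(s.x,np.abs(s.fun).max())
g=lambda P:np.append(f(np.append(P,0)),0); s2=least_squares(g,[0,300,450,400,250,50]); print(s2.x,np.abs(s2.fun).max())
for q,p in D: print(fk(q,s.x)[1])
E
```

```text
[  0.01 223.19 452.4  613.1  292.16  53.6   42.4 ] 0.0038186960285031546
[-14.54 186.37 506.89 629.78 344.88  53.33] 16.873507477789985
[[-0.26  0.97 -0.  ]
 [ 0.97  0.26  0.  ]
 [ 0.    0.   -1.  ]]
[[-0.26  0.97 -0.  ]
 [ 0.97  0.26  0.  ]
 [ 0.    0.   -1.  ]]
[[-0.26  0.97  0.02]
 [ 0.96  0.26 -0.08]
 [-0.08 -0.   -1.  ]]
[[-0.25  0.97  0.05]
 [ 0.95  0.26 -0.17]
 [-0.18 -0.   -0.98]]
```

```bash
cat >> kin.py <<'E'
P=[0.01,223.19,452.4,613.1,292.16,53.6,42.4]
C=Ro.from_euler('z',90,degrees=True).as_matrix()
def FK(q): p,R=fk(q,P); return p,R@C
def IK(p,R,q0,w=1.,reg=0):
    def f(q):
        pp,RR=FK(q); return np.concatenate([(pp-p)/1000,w*Ro.from_matrix(RR.T@R).as_rotvec()])
    q0=np.clip(q0,LIM[:,0]+1e-6,LIM[:,1]-1e-6)
    return least_squares(f,q0,bounds=(LIM[:,0],LIM[:,1]),x_scale=10).x
def sim(q,rows,w,clip=41.7):
    q=np.array(q,float)
    for r in rows:
        p,R=FK(q); d=500*np.array(r[:3]); n=np.linalg.norm(d)
        if n>clip: d*=clip/n
        q=IK(p+R@d,R@Ro.from_euler('z',np.clip(r[3]*180,-7.16,7.16),degrees=True).as_matrix(),q,w)
    return q
def rep(q):
    p,R=FK(q); print(np.round(q,1),np.round(p,1),np.round(R[:,2],3),'tilt',round(float(np.degrees(np.arccos(-R[2,2]))),1),'az',round(float(np.degrees(np.arctan2(R[1,2],R[0,2]))),1))
E
python3 - <<'E'
from kin import *
print("obs: 142 -537 857 tilt 4.5; 196 -741 729 tilt 10.4")
for w in(.1,.3,1):
    q=sim(D[1][0],[[0,0,-.08,0]]*10,w); rep(q); rep(sim(D[2][0],[[0,1,0,0]]*8,w))
    rep(sim(D[2][0],[[0,1,0,0]]*8,w,100))
E
```

```text
obs: 142 -537 857 tilt 4.5; 196 -741 729 tilt 10.4
[-82.9  18.5   1.4   5.5 124.2  -3.2] [ 145.4 -549.3  977.4] [ 0.15  -0.568 -0.809] tilt 36.0 az -75.2Traceback (most recent call last):
  File "<stdin>", line 4, in <module>
  File "kin.py", line 26, in sim
    if n>clip: d*=clip/n
               ^^^^^^^^^
numpy._core._exceptions._UFuncOutputCastingError: Cannot cast ufunc 'multiply' output from dtype('float64') to dtype('int64') with casting rule 'same_kind'
```

```bash
sed -i 's/d=500\*np/d=500.*np/;s/d\*=clip\/n/d=d*clip\/n/' kin.py; python3 - <<'E'
from kin import *
print("obs: 142 -537 857 tilt 4.5; 196 -741 729 tilt 10.4")
for w in(.3,.6,1):
    q=sim(D[1][0],[[0,0,-.08,0]]*10,w); rep(q); rep(sim(D[2][0],[[0,1,0,0]]*8,w))
    rep(sim(D[2][0],[[0,1,0,0]]*8,w,100))
E
```

```text
obs: 142 -537 857 tilt 4.5; 196 -741 729 tilt 10.4
[-81.7  23.    1.4   2.8 139.6  -4.1] [ 141.5 -534.5  899.4] [ 0.071 -0.267 -0.961] tilt 16.0 az -75.2
[-79.8  34.7   1.4   2.3 116.9  -3.1] [ 201.9 -761.9  804.7] [ 0.115 -0.439 -0.891] tilt 27.0 az -75.3
[-79.6  37.4   1.4   4.3  71.3  -2.9] [ 248.1 -936.   934.1] [ 0.24  -0.908 -0.342] tilt 70.0 az -75.2
[-81.1  25.9   1.4   0.9 147.9  -5.1] [ 139.3 -526.3  864. ] [ 0.022 -0.081 -0.996] tilt 4.8 az -75.1
[-79.5  38.3   1.4   1.  129.1  -3.6] [ 195.6 -738.3  735.8] [ 0.049 -0.187 -0.981] tilt 11.2 az -75.4
[-78.9  47.4   1.4   1.6 105.1  -2.9] [ 244.1 -921.3  637.9] [ 0.112 -0.425 -0.898] tilt 26.0 az -75.2
[-80.9  26.8   1.4   0.4 150.1  -5.5] [ 138.8 -524.3  855.5] [ 0.008 -0.03  -1.   ] tilt 1.8 az -75.0
[-79.4  39.4   1.4   0.6 132.3  -3.8] [ 193.9 -731.8  719.3] [ 0.03  -0.117 -0.993] tilt 6.9 az -75.5
[-78.7  51.3   1.4   0.8 114.9  -3.1] [ 238.4 -900.   558. ] [ 0.054 -0.207 -0.977] tilt 12.4 az -75.3
```

```bash
python3 - <<'E'
from kin import *
q0=np.array([-79.497,38.744,1.533,1.006,129.344,-3.614])
p,R=FK(q0)
for T in([860,190,480],[800,180,560]):
    d=np.array(T)-p; n=int(np.ceil(np.linalg.norm(d)/41)); v=np.round(R.T@d/n/500,3); print(n,v)
    q=sim(q0,[[*v,0]]*n,.6); rep(q)
    for push in([.8,0,-.6],[1,0,0],[.6,0,-.8]):
        qq=q
        for k in range(4):
            qq=sim(qq,[[*(np.array(push)*.083),0]]*10,.6); rep(qq)
        print(np.round(FK(qq)[1],3).tolist())
E
```

```text
29 [ 0.061 -0.053  0.008]
[ 12.7  42.1  24.5 -11.3 112.6  83.5] [863.  195.6 476.1] [ 0.046 -0.175 -0.984] tilt 10.4 az -75.2
[ 15.4  50.8   1.4 -12.3 114.   83. ] [894.2 243.9 572.7] [ 0.27  -0.127 -0.955] tilt 17.3 az -25.2
[ 18.6  43.6   1.4 -13.2 107.2  84.1] [862.4 279.7 701.4] [ 0.495 -0.063 -0.867] tilt 29.9 az -7.2
[ 22.8  34.8   1.4 -15.4 102.2  84.9] [783.3 305.1 851.6] [ 0.686  0.007 -0.728] tilt 43.3 az 0.6
[ 29.3  25.2   1.4 -20.1  98.6  85.3] [ 657.4  316.6 1001.1] [ 0.832  0.078 -0.55 ] tilt 56.7 az 5.3
[[0.503, 0.234, 0.832], [0.312, -0.947, 0.078], [0.806, 0.22, -0.55]]
[ 13.1  62.6   1.4 -10.9 102.5  83.5] [1010.3  235.2  381.6] [ 0.261 -0.128 -0.957] tilt 16.9 az -26.2
[ 14.   63.9   1.4 -10.3  85.9  84.6] [1086.2  272.6  386.8] [ 0.503 -0.058 -0.862] tilt 30.4 az -6.6
[ 15.5  60.9   1.4 -10.2  74.1  85.2] [1114.3  312.   482.7] [ 0.703  0.018 -0.711] tilt 44.7 az 1.4
[ 17.4  54.8   1.4 -10.5  66.4  85.5] [1092.7  347.9  634.4] [ 0.845  0.089 -0.528] tilt 58.1 az 6.0
[[0.481, 0.236, 0.845], [0.307, -0.947, 0.089], [0.821, 0.217, -0.528]]
[ 16.4  45.9   1.4 -13.2 12
[... 1283 characters left out ...]
7  306.9  510.2] [ 0.695  0.008 -0.719] tilt 44.0 az 0.6
[ 17.6  53.7   1.4 -11.   68.1  85.3] [1080.3  344.1  650.2] [ 0.842  0.081 -0.534] tilt 57.7 az 5.5
[[0.487, 0.233, 0.842], [0.312, -0.946, 0.081], [0.815, 0.224, -0.534]]
[ 16.7  41.7   1.4 -14.1 124.2  81.5] [776.8 227.8 699.8] [ 0.251 -0.136 -0.958] tilt 16.6 az -28.4
[ 21.6  32.6   1.4 -16.6 120.7  82.7] [692.8 255.  830.4] [ 0.46  -0.082 -0.884] tilt 27.9 az -10.1
[ 29.2  23.    1.4 -22.  117.9  83.6] [571.6 269.3 956.9] [ 0.644 -0.02  -0.765] tilt 40.1 az -1.8
[ 44.4  13.9   1.4 -35.4 115.3  84.2] [ 416.7  269.4 1065.3] [ 0.794  0.045 -0.607] tilt 52.7 az 3.2
[[0.563, 0.23, 0.794], [0.323, -0.945, 0.045], [0.761, 0.231, -0.607]]
```

Call:
{"api": "send_rows", "payload": {"rows": [0.061,-0.053,0.008,0,1,0.061,-0.053,0.008,0,1,0.061,-0.053,0.008,0,1,0.061,-0.053,0.008,0,1,0.061,-0.053,0.008,0,1,0.061,-0.053,0.008,0,1,0.061,-0.053,0.008,0,1,0.061,-0.053,0.008,0,1,0.061,-0.053,0.008,0,1,0.061,-0.053,0.008,0,1]}}

```text
time: 3.48
position: [411.6, -438.3, 655.2]
orientation: [[0.967, 0.25, 0.052], [0.255, -0.95, -0.181], [0.004, 0.188, -0.982]]
wrist_force: [1.3, -0.3, 0.0]
opening: 95.1
finger_force: 0.0
```

Call:
{"api": "send_rows", "payload": {"rows": [0.061,-0.053,0.008,0,1,0.061,-0.053,0.008,0,1,0.061,-0.053,0.008,0,1,0.061,-0.053,0.008,0,1,0.061,-0.053,0.008,0,1,0.061,-0.053,0.008,0,1,0.061,-0.053,0.008,0,1,0.061,-0.053,0.008,0,1,0.061,-0.053,0.008,0,1,0.061,-0.053,0.008,0,1]}}

```text
time: 4.32
position: [641.7, -117.2, 568.4]
orientation: [[0.967, 0.25, 0.054], [0.256, -0.951, -0.176], [0.007, 0.184, -0.983]]
wrist_force: [0.2, 0.3, -0.0]
opening: 95.3
finger_force: 0.0
```

Call:
{"api": "send_rows", "payload": {"rows": [0.061,-0.053,0.008,0,1,0.061,-0.053,0.008,0,1,0.061,-0.053,0.008,0,1,0.061,-0.053,0.008,0,1,0.061,-0.053,0.008,0,1,0.061,-0.053,0.008,0,1,0.061,-0.053,0.008,0,1,0.061,-0.053,0.008,0,1,0.061,-0.053,0.008,0,1,0.083,0,0,0,1]}}

```text
time: 5.15
position: [873.1, 183.7, 489.5]
orientation: [[0.965, 0.257, 0.049], [0.262, -0.95, -0.172], [0.002, 0.179, -0.984]]
wrist_force: [2.0, 1.3, 0.3]
opening: 95.1
finger_force: 0.0
```

Call:
{"api": "send_rows", "payload": {"rows": [0.083,0,0,0,1,0.083,0,0,0,1,0.083,0,0,0,1,0.083,0,0,0,1,0.083,0,0,0,1,0.083,0,0,0,1,0.083,0,0,0,1,0.083,0,0,0,1,0.083,0,0,0,1,0.083,0,0,0,1]}}

```text
time: 5.98
position: [1008.1, 217.4, 392.8]
orientation: [[0.934, 0.248, 0.256], [0.288, -0.948, -0.134], [0.209, 0.199, -0.957]]
wrist_force: [0.2, -0.0, -0.5]
opening: 95.0
finger_force: 0.0
```

```bash
python3 - <<'E'
from h import *
s=st()
from kin import *
rep(s['q']); print(s['position'])
q=s['q']
for k in range(4):
    q=sim(q,[[.083,0,0,0]]*10,.6); rep(q)
# feasibility of grasps: tilt 60 az 5
for az in(0,6):
  for t in(55,60):
    z=np.array([np.sin(np.radians(t))*np.cos(np.radians(az)),np.sin(np.radians(t))*np.sin(np.radians(az)),-np.cos(np.radians(t))])
    y=np.cross(z,[0,0,1]);y/=np.linalg.norm(y)
    for sg in(1,-1):
        R=np.c_[np.cross(sg*y,z),sg*y,z]
        for g in([579,190,52],[579,190,250],[575,-222,60]):
            pt=np.array(g)+18.8*z; qi=IK(pt,R,np.array([15,20,90,-10,40,sg*85.]));pp,RR=FK(qi); print(az,t,sg,g,np.round(qi,0),np.linalg.norm(pp-pt).round(2))
E
```

```text
5.9833 q [ 12.201  61.96    1.443 -10.99  103.314  82.518] p [1008.13   217.363  392.756] r 1031.2970744978381 open 95.03094416279808 0.0 F [ 0.158 -0.037 -0.544]
[[ 0.934  0.288  0.209]
 [ 0.248 -0.948  0.199]
 [ 0.256 -0.134 -0.957]] tilt 16.80608543447813
[ 12.2  62.    1.4 -11.  103.3  82.5] [1008.1  217.4  392.8] [ 0.256 -0.134 -0.957] tilt 16.8 az -27.7
[1008.13   217.363  392.756]
[ 13.4  63.6   1.4 -10.5  86.5  83.9] [1085.5  258.7  392.8] [ 0.499 -0.068 -0.864] tilt 30.2 az -7.8
[ 15.   60.7   1.4 -10.5  74.5  84.8] [1114.7  301.7  484.8] [ 0.701  0.006 -0.713] tilt 44.5 az 0.5
[ 17.2  54.8   1.4 -11.   66.7  85.2] [1093.8  341.   633.9] [ 0.844  0.078 -0.53 ] tilt 58.0 az 5.3
[ 20.   47.1   1.4 -12.1  61.8  85.5] [1023.4  371.6  808.5] [ 0.932  0.142 -0.333] tilt 70.6 az 8.7
0 55 1 [579, 190, 52] [ 21. -14. 136. -65.  18. 167.] 85.57
0 55 1 [579, 190, 250] [ 21. -22. 130. -44.  24. 143.] 0.0
0 55 1 [575, -222, 60] [-40.   0. 134.  93.  32. -29.] 0.0
0 55 -1 [579, 190, 52] [ 22. -10. 135. -77.  18.   0.] 64.62
0 55 -1 [579, 190, 250] [ 21. -22. 130. -44.  24. -37.] 0.0
0 55 
[... 474 characters left out ...]
6.  18. 167.] 96.26
6 55 1 [579, 190, 250] [ 17. -23. 132. -28.  20. 124.] 0.0
6 55 1 [575, -222, 60] [-42.   2. 132.  87.  38. -29.] 0.0
6 55 -1 [579, 190, 52] [ 26. -11. 136. -77.  18.  -1.] 83.81
6 55 -1 [579, 190, 250] [ 17. -23. 132. -28.  20. -56.] 0.0
6 55 -1 [575, -222, 60] [ -31.  -17.  133.   57.   32. -167.] 132.7
6 60 1 [579, 190, 52] [ 24. -23. 141. -68.  18. 167.] 128.48
6 60 1 [579, 190, 250] [ 20. -26. 134. -45.  18. 140.] 20.39
6 60 1 [575, -222, 60] [-43.   4. 133.  96.  41. -39.] 0.0
6 60 -1 [579, 190, 52] [ 25. -19. 140. -77.  18.  -2.] 114.67
6 60 -1 [579, 190, 250] [ 20. -26. 134. -45.  18. -40.] 20.39
6 60 -1 [575, -222, 60] [ -31.  -25.  138.   60.   32. -167.] 168.88
```

```bash
python3 - <<'E'
from kin import *
rng=np.random.default_rng(0)
def best(g,az,t,sg):
    t,az=np.radians([t,az]); z=np.array([np.sin(t)*np.cos(az),np.sin(t)*np.sin(az),-np.cos(t)])
    y=np.cross(z,[0,0,1]);y/=np.linalg.norm(y); R=np.c_[np.cross(sg*y,z),sg*y,z]; pt=np.array(g)+18.8*z
    for q0 in([15,20,90,-10,40,sg*85.],[30,0,120,-60,40,sg*30],[-30,0,120,60,40,-sg*30],[15,20,90,60,40,0],[15,20,90,-60,40,0]):
        q=IK(pt,R,np.array(q0,float)); p,RR=FK(q)
        if np.linalg.norm(p-pt)<.5 and abs(RR-R).max()<.01: return np.round(q).astype(int).tolist()
for name,g in(("bottle",[579,190,60]),("pocket",[575,-222,66])):
  for az in(-60,-45,-30,-20,-10,0,10,20):
    for sg in(-1,1):
      for t in range(65,20,-4):
        b=best(g,az,t,sg)
        if b: print(name,az,sg,'max tilt',t,b); break
E
```

```text
bottle -60 -1 max tilt 65 [37, 25, 108, -67, 77, 43]
bottle -60 1 max tilt 65 [37, 25, 108, -67, 77, -137]
bottle -45 -1 max tilt 61 [36, 18, 117, -74, 64, 39]
bottle -45 1 max tilt 57 [35, 16, 117, -70, 61, -145]
bottle -30 -1 max tilt 53 [31, 8, 124, -75, 46, 27]
bottle -30 1 max tilt 29 [23, 5, 118, -34, 43, 166]
bottle -20 -1 max tilt 49 [27, 4, 128, -74, 35, 16]
bottle -20 1 max tilt 33 [23, 2, 122, -39, 36, 161]
bottle -10 -1 max tilt 65 [27, 6, 135, 243, 38, 51]
bottle -10 1 max tilt 65 [27, 6, 135, 243, 38, -129]
bottle 0 -1 max tilt 65 [22, 3, 138, 222, 30, 62]
bottle 0 1 max tilt 65 [22, 3, 138, 222, 30, -118]
bottle 10 -1 max tilt 65 [15, 1, 140, 191, 26, 82]
bottle 10 1 max tilt 65 [15, 1, 140, 191, 26, -98]
bottle 20 -1 max tilt 65 [8, 0, 140, 156, 27, 106]
bottle 20 1 max tilt 65 [8, 0, 140, 156, 27, -74]
pocket -60 -1 max tilt 49 [-12, 4, 126, -73, 36, 15]
pocket -60 1 max tilt 49 [-12, 4, 126, -73, 36, -165]
pocket -45 -1 max tilt 45 [-18, -1, 130, -64, 21, -8]
pocket -45 1 max tilt 65 [-14, 4, 135, 236, 34, -126]
pocket -30 -1 max tilt 65 [-23, 1, 139, 194, 25, 80]
pocket -30 1 max tilt 65 [-23, 1, 139, 194, 25, -100]
pocket -20 -1 max tilt 65 [-30, 0, 140, 158, 26, 105]
pocket -20 1 max tilt 65 [-30, 0, 140, 158, 26, -75]
pocket -10 -1 max tilt 65 [-37, 1, 139, 130, 32, 123]
pocket -10 1 max tilt 65 [-37, 1, 139, 130, 32, -57]
pocket 0 -1 max tilt 65 [-42, 3, 136, 111, 41, 132]
pocket 0 1 max tilt 65 [-42, 3, 136, 111, 41, -48]
pocket 10 -1 max tilt 65 [-46, 7, 133, 98, 49, 136]
pocket 10 1 max tilt 65 [-46, 7, 133, 98, 49, -44]
pocket 20 -1 max tilt 65 [-49, 10, 128, 88, 58, 137]
pocket 20 1 max tilt 65 [-49, 10, 128, 88, 58, -43]
```

```bash
python3 - <<'E'
from h import *
d=arm.get_image("top"); I=d["pixels"].astype(int); hsv=cv2.cvtColor(d["pixels"],cv2.COLOR_BGR2HSV)
cv2.imwrite("pics/top1.png",d["pixels"])
# plate: cream bright, front edge = lowest bright row per column
m=((I.min(2)>185)).astype(np.uint8); L,st_=cv2.connectedComponentsWithStats(m)[1:3]
for i in range(1,len(st_)):
    if st_[i][4]>40: print(st_[i], onplane(d,st_[i][0]+st_[i][2]/2-.5,st_[i][1]+st_[i][3]/2-.5,110))
m2=((hsv[...,2]>85)&(hsv[...,1]>12)&(hsv[...,1]<70)&(I[...,2]>I[...,0]+6)).astype(np.uint8)
pts=[]
for u in range(306,482,4):
    v=[r for r in range(190,230) if m2[r,u]]
    if v: pts.append((u,max(v)+.5))
print(pts[::4]); W=np.array([onplane(d,u,v,6)[:2] for u,v in pts]); 
k=np.polyfit(W[:,1],W[:,0],1); r=W[:,0]-np.polyval(k,W[:,1]); W=W[abs(r)<3]; k=np.polyfit(W[:,1],W[:,0],1); print('front edge x=',k,'yaw',-np.degrees(np.arctan(k[0])),len(W))
vs=slice(205,216)
for row in(202,208,212,216,219): 
    c=np.where(m2[row,290:500])[0]+290
    if len(c): print(row,c.min(),c.max(),onplane(d,c.min()-.5,row,6)[:2],onplane(d,c.max()+.5,row,6)[:2])
E
```

```text
[   0    3   84   36 2710] [956.377 669.523 110.   ]
[  86    9   47   32 1311] [950.078 520.047 110.   ]
[ 221   18   56   25 1186] [943.301 211.569 110.   ]
[ 279   22   94   22 1764] [940.768  41.399 110.   ]
[ 375   28   95   19 1324] [ 934.519 -171.837  110.   ]
[472  35  94  13 826] [ 929.397 -384.956  110.   ]
[569  41  71   8 287] [ 924.961 -573.7    110.   ]
[ 387   50   88   83 4147] [ 814.08  -191.395  110.   ]
[103  63  41  30 217] [831.911 484.432 110.   ]
[ 57  79  85  39 669] [785.405 535.206 110.   ]
[ 527   79   52   58 1339] [ 782.282 -459.062  110.   ]
[375 103  10   8  67] [777.658 -79.855 110.   ]
[ 65 110  26  20 123] [737.001 580.188 110.   ]
[ 360  160  164   38 2796] [ 621.786 -216.573  110.   ]
[303 172  40  34 972] [595.374  41.766 110.   ]
[393 191  15   8  79] [ 585.328 -126.669  110.   ]
[399 202  84  22 969] [ 547.835 -214.801  110.   ]
[307 240  39  41 246] [441.104  31.425 110.   ]
[(306, 201.5), (322, 203.5), (338, 202.5), (354, 207.5), (370, 209.5), (386, 211.5), (402, 213.5), (418, 215.5), (434, 218.5), (450, 220.5), (466, 222.5)]
front edge x= [  0.112 561.886] yaw -6.388124751495331 43
202 311 483 [569.715  70.436] [ 577.064 -341.638]
208 358 483 [557.421 -41.69 ] [ 562.767 -341.65 ]
212 390 483 [ 549.26  -117.959] [ 553.245 -341.658]
216 419 482 [ 540.978 -187.037] [ 543.689 -339.286]
219 442 482 [ 534.824 -241.785] [ 536.56  -339.293]
```

```bash
python3 - <<'E'
from h import *
d=arm.get_image("top"); I0=cv2.imread("pics/top0.png").astype(int)
m=(I0[180:212,238:275].min(2)>170); v,u=np.nonzero(m); print('cap',len(u),u.mean()+238,v.mean()+180,u.min()+238,u.max()+238,v.min()+180,v.max()+180, onplane(d,u.mean()+238,v.mean()+180,110))
for r in range(176,200,5):
    g=I0[r,295:312].min(1); k=np.argmax(g>150)+295; print('left',r,k,onplane(d,k-.5,r,6)[:2],end=' ')
for n,bgr in(("blue2",(slice(235,268),slice(255,290))),):
    print(I0[250,262:285].tolist()[::4])
s=arm.get_image("scene"); S=cv2.imread("pics/scene0.png")
def proj(d,p):
    f=200/np.tan(np.radians(d['fov_y']/2)); c=d['view'][:3]@np.append(p,1); return np.array([d['cx']+f*c[0]/-c[2],d['cy']-f*c[1]/-c[2]])
x0,y0,k=130,170,3
C=cv2.resize(S[y0:y0+120,x0:x0+265],None,fx=k,fy=k,interpolation=cv2.INTER_CUBIC)
ax=np.array([.9938,-.1112,0]);ay=np.array([.1112,.9938,0])
cen=np.array([592.6,-129.8,0])
for n in(110,0,-110):
    for z,h in((27,34),(6,31)):
        q=[proj(s,cen+ay*n+ax*a*h+ay*b*h+[0,0,z]) for a,b in((1,1),(1,-1),(-1,-1),(-1,1))]
        cv2.polylines(C,[((np.array(q)-[x0,y0]+.5)*k).astype(int)],True,(0,0,255) if z==27 else (0,200,0),1)
cv2.imwrite("pics/scrop.png",C)
E
```

```text
cap 179 249.0949720670391 193.6368715083799 242 256 187 201 [581.358 200.838 110.   ]
left 176 305 [631.586  85.968] left 181 305 [619.612  85.728] left 186 304 [607.608  87.873] left 191 304 [595.659  87.632] left 196 303 [583.681  89.774] [[165, 96, 69], [186, 102, 62], [185, 100, 62], [185, 101, 62], [99, 58, 44], [87, 53, 42]]
```

View pics/scrop.png

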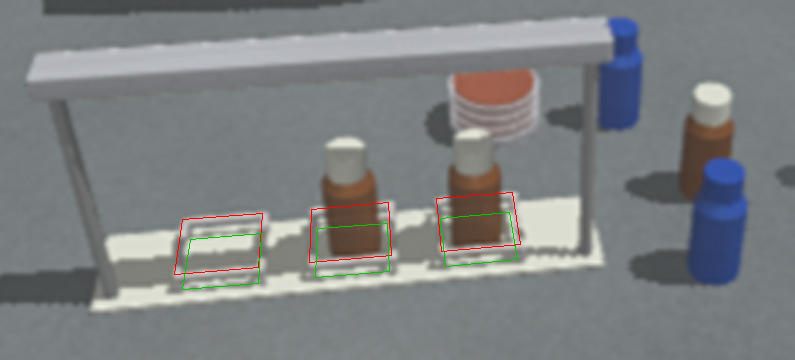

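```bash
python3 - <<'E'
from kin import *
def best(g,az,t,sg):
    t,az=np.radians([t,az]); z=np.array([np.sin(t)*np.cos(az),np.sin(t)*np.sin(az),-np.cos(t)])
    y=np.cross(z,[0,0,1]);y/=np.linalg.norm(y); R=np.c_[np.cross(sg*y,z),sg*y,z]; pt=np.array(g)+18.8*z
    for q0 in([15,20,90,-10,40,sg*85.],[15,20,90,40,40,sg*85],[15,20,90,-40,40,sg*85]):
        q=IK(pt,R,np.array(q0,float)); p,RR=FK(q)
        if np.linalg.norm(p-pt)<.5 and abs(RR-R).max()<.01 and q[3]<100: return np.round(q).astype(int).tolist()
for name,g in(("bottle",[581,201,66]),("pocket",[582,-238,72]),("above",[582,-238,102])):
  for az in(-20,-10,0,10,20):
    for sg in(-1,1):
      for t in range(60,20,-2):
        b=best(g,az,t,sg)
        if b: print(name,az,sg,'max tilt',t,b); break
E
```

```text
bottle -20 -1 max tilt 50 [29, 4, 127, -75, 37, 18]
bottle -20 1 max tilt 34 [24, 3, 122, -40, 37, 163]
bottle -10 -1 max tilt 48 [25, 0, 130, -74, 26, 7]
bottle -10 1 max tilt 40 [23, 0, 127, -50, 27, 163]
bottle 0 -1 max tilt 40 [20, -2, 129, -40, 19, -36]
bottle 0 1 max tilt 40 [20, -2, 129, -40, 19, 144]
bottle 10 -1 max tilt 36 [16, -3, 128, -10, 19, -76]
bottle 10 1 max tilt 36 [16, -3, 128, -10, 19, 104]
bottle 20 -1 max tilt 36 [12, -3, 128, 14, 20, -110]
bottle 20 1 max tilt 36 [12, -3, 128, 14, 20, 70]
pocket -20 -1 max tilt 36 [-30, -2, 127, 16, 21, -113]
pocket -20 1 max tilt 36 [-30, -2, 127, 16, 21, 67]
pocket -10 -1 max tilt 44 [-34, -2, 130, 57, 20, -163]
pocket -10 1 max tilt 54 [-36, -2, 134, 98, 21, -25]
pocket 0 -1 max tilt 40 [-37, 0, 126, 50, 30, -166]
pocket 0 1 max tilt 58 [-41, 1, 133, 97, 34, -33]
pocket 10 -1 max tilt 34 [-38, 2, 122, 41, 39, -166]
pocket 10 1 max tilt 60 [-46, 5, 130, 90, 46, -36]
pocket 20 -1 max tilt 26 [-36, 5, 116, 30, 47, -165]
pocket 20 1 max tilt 60 [-48, 9, 126, 81, 54, -36]
above -20 -1 max tilt 40 [-30, -6, 128, 19, 19, -116]
above -20 1 max tilt 40 [-30, -6, 128, 19, 19, 64]
above -10 -1 max tilt 46 [-35, -6, 130, 56, 21, -162]
above -10 1 max tilt 56 [-36, -5, 134, 95, 22, -21]
above 0 -1 max tilt 42 [-37, -4, 127, 51, 32, -166]
above 0 1 max tilt 60 [-42, -2, 133, 95, 36, -30]
above 10 -1 max tilt 36 [-38, -1, 122, 42, 41, -166]
above 10 1 max tilt 60 [-46, 1, 130, 86, 46, -30]
above 20 -1 max tilt 28 [-37, 3, 116, 31, 50, -165]
above 20 1 max tilt 60 [-48, 5, 126, 78, 55, -31]
```

```bash
cat > plan.py <<'E'
from kin import *
np.set_printoptions(precision=3,suppress=True)
def leg(q,T,step=40,roll=0,n=None,w=.6,verb=1):
    """straight move of TCP to T; returns q, prints row"""
    p,R=FK(q); d=np.array(T,float)-p; n=n or max(1,int(np.ceil(np.linalg.norm(d)/step)))
    v=np.round(R.T@d/n/500,3); qs=q
    for i in range(n): qs=sim(qs,[[*v,roll/n/180]],w)
    if verb: print(n,'x',v); rep(qs)
    return qs
def tilt(q): return np.degrees(np.arccos(-FK(q)[1][2,2]))
E
python3 - <<'E'
from plan import *
q=np.array([12.201,61.96,1.443,-10.99,103.314,82.518]); 
n=0
while tilt(q)<36: q=sim(q,[[.083,0,0,0]],.6); n+=1
print('push rows',n); rep(q); print(FK(q)[1])
R=FK(q)[1]; roll=np.degrees(np.arctan2(R[2,1],R[2,0])); print('roll needed',roll)
# apply roll
k=int(np.ceil(abs(roll)/7)); q=sim(q,[[0,0,0,roll/k/180]]*k,.6); rep(q); R=FK(q)[1]; print(R)
z=R[:,2]; G=np.array([581,201,62]); gp=G+18.8*z
pre=gp-110*z; print('pre',pre,'gp',gp)
q=leg(q,pre); qg=leg(q,gp); 
ql=leg(qg,gp+[0,0,200]); 
qe=leg(ql,[950,250,400]); 
n=0
qq=qe
for push in ([.083,0,0],):
    q=qe;n=0
    while tilt(q)<83 and n<60: q=sim(q,[[*push,0]],.6); n+=1
    print(push,n); rep(q)
q82=q
for T in([600,-150,400],[650,-220,500],[600,-220,300]):
    q=leg(q82,T); 
    for j in range(5):
        q=sim(q,[[*(FK(q)[1].T@np.array([0,0,-.08])),0] for _ in range(1)],.6); 
    rep(q)
E
```

```text
push rows 15
[ 14.2  62.6   1.4 -10.5  79.9  84.4] [1106.2  280.3  429.5] [ 0.607 -0.031 -0.794] tilt 37.4 az -3.0
[[ 0.758  0.238  0.607]
 [ 0.323 -0.946 -0.031]
 [ 0.567  0.219 -0.794]]
roll needed 21.170165779227627
[ 14.2  62.6   1.4 -10.5  79.9 105.6] [1106.2  280.3  429.5] [ 0.607 -0.031 -0.794] tilt 37.4 az -3.0
[[ 0.793 -0.052  0.607]
 [-0.041 -0.999 -0.031]
 [ 0.608  0.    -0.794]]
pre [525.659 203.854 134.434] gp [592.408 200.412  47.068]
17 x [-0.075  0.013 -0.014]
[ 23.5 -18.8 132.2 -27.9  35.4 134.9] [522.7 199.8 136.6] [ 0.607 -0.031 -0.794] tilt 37.4 az -3.0
3 x [ 0.001 -0.003  0.076]
[ 20.2  -0.9 127.1 -37.5  23.  144. ] [593.3 200.6  47. ] [ 0.607 -0.031 -0.794] tilt 37.4 az -3.0
6 x [ 0.04   0.    -0.053]
[ 20.2 -16.2 119.2 -20.3  43.7 123.7] [592.  200.7 246.2] [ 0.607 -0.031 -0.794] tilt 37.4 az -3.0
10 x [ 0.075 -0.014  0.019]
[ 14.9  26.2  59.6 -12.6  58.7 111. ] [950.7 252.3 398.6] [ 0.607 -0.031 -0.794] tilt 37.4 az -3.0
[0.083, 0, 0] 39
[-1.7 34.   1.4  5.8 60.7 90.7] [ 934.    51.2 1043.1] [ 0.993  0.058 -0.104] tilt 84.0 az 3.3
19 x [-0.07   0.024 -0.029]
[-36.8 -32.  135.2  96.3  40.2  -9.2] [ 600.3 -148.6  395.9] [ 0.993  0.058 -0.104] tilt 84.0 az 3.3
[-36.8 -10.1 142.2 124.   50.7 -47.7] [ 600.3 -148.6  195.9] [ 0.993  0.058 -0.104] tilt 84.0 az 3.3
17 x [-0.065  0.035 -0.028]
[-40.5 -22.4 119.   88.2  43.6   0.8] [ 653.2 -223.   498.7] [ 0.993  0.058 -0.104] tilt 84.0 az 3.3
[-40.5 -10.3 129.8 110.9  47.5 -31.1] [ 653.2 -223.   298.7] [ 0.993  0.058 -0.104] tilt 84.0 az 3.3
22 x [-0.069  0.028 -0.025]
[-46.1 -17.6 135.8 105.8  51.7 -27.4] [ 594.7 -222.2  297. ] [ 0.993  0.058 -0.104] tilt 84.0 az 3.3
[-46.1  11.3 136.1 122.9  64.1 -58.9] [ 594.7 -222.2   97. ] [ 0.993  0.058 -0.104] tilt 84.0 az 3.3
```

```bash
python3 - <<'E'
from plan import *
q82=np.array([-1.7,34.,1.44,5.8,60.7,90.7])
print('start');rep(q82)
q1=leg(q82,[560,85,420])
for push in([0,0,-1],[-.7,0,-.7],[-1,0,0],[-.9,0,.4]):
    q=q1; print(push)
    for j in range(4):
        for i in range(10): q=sim(q,[[*(FK(q)[1].T@np.array(push)*.083),0]],.6)
        rep(q)
E
```

```text
start
[-1.7 34.   1.4  5.8 60.7 90.7] [ 934.4   51.6 1042.7] [ 0.993  0.059 -0.104] tilt 84.0 az 3.4
19 x [-0.07  -0.001 -0.032]
[ -3.4 -56.  139.7  27.5  18.3  66.6] [528.5  64.9 450.9] [ 0.981  0.087 -0.173] tilt 80.0 az 5.1
[0, 0, -1]
[-10.5   2.5 151.6 158.6  54.3 -76. ] [539.8  42.4  48.4] [ 0.974  0.121 -0.194] tilt 78.8 az 7.1
[-10.5  83.9 111.1 162.8  93.2 -89.8] [ 539.8   42.4 -366.6] [ 0.974  0.121 -0.194] tilt 78.8 az 7.1
[-10.3 133.5  49.5 162.8  80.7 -86.2] [ 542.5   42.4 -760. ] [ 0.97   0.12  -0.211] tilt 77.8 az 7.1
[ -8.  133.5  44.7 164.6  60.9 -84.7] [ 567.7   43.2 -836.3] [ 0.882  0.111 -0.458] tilt 62.7 az 7.2
[-0.7, 0, -0.7]
[-10.4 -49.  155.3  85.5  18.3   4.1] [517.4  52.7 222.9] [ 0.946  0.145 -0.29 ] tilt 73.2 az 8.7
[-14.3  24.  155.1 155.6  69.6 -84.1] [431.1  62.  -75.2] [ 0.928  0.163 -0.335] tilt 70.4 az 9.9
[  0.9 111.5 122.9 171.2 123.8 -92.5] [ 168.2   93.2 -365.7] [ 0.928  0.141 -0.344] tilt 69.9 az 8.6
[ 10.8 133.5 100.2 179.4 115.9 -84.4] [  55.8   68.3 -553.1] [ 0.867  0.177 -0.466] tilt 62.2 az 11.5
[-1, 0, 0]
[ 57.2 -58.7 135.8 -67.2  63.7 160.7] [358.  208.7 484.1] [ 0.971 -0.019 -0.24 ] tilt 76.1 az -1.1
[125.4 -49.  121.7 -77.1 127.9 166.7] [ 81.3 180.8 559.3] [ 0.937  0.01  -0.35 ] tilt 69.5 az 0.6
[149.6  -9.9  85.6 -76.7 151.4 166.7] [-205.5  215.9  684.3] [ 0.946 -0.016 -0.323] tilt 71.2 az -0.9
[149.6  35.2  36.4 -77.1 153.6 164.2] [-494.8  374.8  636.4] [ 0.925 -0.04  -0.377] tilt 67.9 az -2.5
[-0.9, 0, 0.4]
[ 48.2 -58.7 116.8 -51.6  64.5 136.9] [347.3 158.4 673.2] [ 0.968  0.021 -0.249] tilt 75.6 az 1.2
[106.2 -39.3  88.6 -77.1 113.5 149.2] [155.8 208.  819.8] [ 0.906  0.087 -0.415] tilt 65.5 az 5.5
[133.7  -6.4  52.7 -77.1 137.2 161.2] [-103.9  311.4  886.1] [ 0.773  0.149 -0.617] tilt 51.9 az 10.9
[149.6  28.8  10.6 -77.1 148.2 166.7] [-389.5  340.3  853.4] [ 0.646  0.217 -0.732] tilt 43.0 az 18.5
```

```bash
python3 - <<'E'
from plan import *
q=np.array([14.2,62.6,1.44,-10.5,79.9,105.6])
R=FK(q)[1]; z=R[:,2]; G=np.array([581,201,62]); gp=G+18.8*z
q=leg(q,gp-110*z); q=leg(q,gp,n=6); q=leg(q,gp+[0,0,120])
for B in([470,-250,62],[520,-280,62]):
    print('relocate',B); b=np.array(B)+18.8*z
    qq=leg(q,b+[0,0,90]); qq=leg(qq,b); qq=leg(qq,b-100*z); qq=leg(qq,[800,100,450]); qq=leg(qq,[950,150,400])
    n=0
    while tilt(qq)<60: qq=sim(qq,[[.083,0,0,0]],.6);n+=1
    print('push',n);rep(qq); z2=FK(qq)[1][:,2]; print(FK(qq)[1])
    b2=np.array(B)+18.8*z2; qq=leg(qq,[650,-300,450]); qq=leg(qq,b2-120*z2+[0,0,60]); qq=leg(qq,b2-100*z2); qq=leg(qq,b2);qq=leg(qq,b2+[0,0,220])
    pk=np.array([582,-238.5,68])+18.8*z2
    qq=leg(qq,pk+[-120,0,60]);qq=leg(qq,pk+[0,0,40]);qq=leg(qq,pk)
E
```

```text
17 x [-0.075  0.013 -0.014]
[ 23.6 -18.7 132.2 -28.1  35.3 135.1] [522.9 200.3 136.4] [ 0.608 -0.031 -0.794] tilt 37.5 az -2.9
6 x [ 0.    -0.001  0.038]
[ 20.1  -0.9 127.3 -37.8  22.9 144.2] [592.4 199.7  45.9] [ 0.608 -0.031 -0.794] tilt 37.5 az -2.9
4 x [ 0.037 -0.    -0.048]
[ 20.1 -11.7 123.5 -24.2  35.4 128.8] [592.7 199.7 167.1] [ 0.608 -0.031 -0.794] tilt 37.5 az -2.9
relocate [470, -250, 62]
12 x [-0.015  0.076 -0.005]
[-46.6 -21.5 134.2  36.8  44.6  24.8] [ 479.8 -251.1  136.2] [ 0.608 -0.031 -0.794] tilt 37.5 az -2.9
3 x [-0.035 -0.     0.048]
[-46.4 -11.7 136.8  46.6  35.2  12.2] [ 481.9 -251.2   47.2] [ 0.608 -0.031 -0.794] tilt 37.5 az -2.9
3 x [-0.    -0.    -0.067]
[-53.5 -29.1 140.2  38.   49.8  19.3] [ 420.9 -248.1  126.9] [ 0.608 -0.031 -0.794] tilt 37.5 az -2.9
16 x [ 0.06  -0.046 -0.005]
[ 5.2  1.4 84.  -5.9 57.6 99.7] [795.8 101.3 450.6] [ 0.608 -0.031 -0.794] tilt 37.5 az -2.9
5 x [ 0.036 -0.023  0.053]
[  7.8  22.5  64.4  -7.8  56.4 102.9] [950.6 150.9 400.2] [ 0.608 -0.031 -0.794] tilt 37.5 az -2.9
push 21
[ 0.7 49.2  1.4 -0.  68.2 92.5] [1098.9   66.9  733.4
[... 2292 characters left out ...]
. ] [ 449.1 -280.3  100.8] [ 0.876  0.01  -0.483] tilt 61.1 az 0.6
3 x [0.    0.    0.066]
[-53.    1.5 136.1  94.7  45.  -37.5] [ 535.8 -279.4   53. ] [ 0.876  0.01  -0.483] tilt 61.1 az 0.6
6 x [ 0.064 -0.003 -0.035]
[-52.8 -23.1 130.7  66.8  50.    3.1] [ 536.7 -278.5  272.1] [ 0.876  0.01  -0.483] tilt 61.1 az 0.6
5 x [-0.065 -0.014  0.009]
[-56.6 -20.  145.   80.5  48.3 -20.4] [ 478.3 -237.3  120.3] [ 0.876  0.01  -0.483] tilt 61.1 az 0.6
4 x [0.02  0.    0.058]
[-42.4  -2.4 133.4  95.5  36.9 -28.6] [ 599.1 -237.7   99.3] [ 0.876  0.01  -0.483] tilt 61.1 az 0.6
2 x [-0.036  0.002  0.019]
[-42.5   3.3 133.4 102.6  37.8 -37.7] [ 598.4 -238.1   58.6] [ 0.876  0.01  -0.483] tilt 61.1 az 0.6
```

Call:
{"api": "send_rows", "payload": {"rows": [0.083,0,0,0,1,0.083,0,0,0,1,0.083,0,0,0,1,0.083,0,0,0,1,0.083,0,0,0,1,0.083,0,0,0,1,0.083,0,0,0,1,0.083,0,0,0,1,0.083,0,0,0,1,0.083,0,0,0,1]}}

```text
time: 6.97
position: [1083.7, 257.6, 388.1]
orientation: [[0.838, 0.242, 0.488], [0.315, -0.946, -0.072], [0.445, 0.214, -0.87]]
wrist_force: [-0.4, 0.8, 0.7]
opening: 95.2
finger_force: 0.0
```

Call:
{"api": "send_rows", "payload": {"rows": [0.083,0,0,0,1,0.083,0,0,0,1,0.083,0,0,0,1,0.083,0,0,0,1,0,0,0,0.039,1,0,0,0,0.039,1,0,0,0,0.039,1,0,0,0,0,1,0,0,0,0,1,0,0,0,0,1]}}

```text
time: 7.8
position: [1101.6, 274.9, 410.5]
orientation: [[0.819, -0.055, 0.571], [-0.037, -0.998, -0.044], [0.572, 0.015, -0.82]]
wrist_force: [-0.7, -1.0, -0.5]
opening: 95.0
finger_force: 0.0
```

```bash
python3 - <<'E'
from h import *
st()
E
```

```text
7.8 q [ 13.964  63.269   1.465 -10.485  81.87  105.244] p [1101.565  274.913  410.472] r 1135.351069822257 open 94.98289510629786 0.0 F [-0.675 -1.042 -0.476]
[[ 0.819 -0.037  0.572]
 [-0.055 -0.998  0.015]
 [ 0.571 -0.044 -0.82 ]] tilt 34.921536202673494
```

```bash
cat >> plan.py <<'E'
def rows(T,n,p=None,R=None):
    from bench import arm
    s=arm.observe(); p=s['position'] if p is None else p; R=s['orientation'] if R is None else R
    print(n,'x',np.round(R.T@(np.array(T)-p)/n/500,4))
E
python3 - <<'E'
from plan import *
from bench import arm
s=arm.observe(); z=s['orientation'][:,2]; gp=np.array([581,201,60])+18.8*z; pre=gp-110*z
print(gp,pre); rows(pre,18); q=leg(s['q'],pre,n=18); q=leg(q,gp,n=8)
E
```

```text
[591.731 200.178  44.585] [528.945 204.986 134.778]
18 x [-0.069  0.011 -0.011]
18 x [-0.069  0.011 -0.011]
[ 23.4 -16.3 129.5 -25.7  38.  132.7] [530.8 203.5 137.7] [ 0.571 -0.044 -0.82 ] tilt 34.9 az -4.4
8 x [-0.001 -0.     0.028]
[ 20.   -0.2 125.9 -33.2  25.6 139.4] [591.5 198.7  43.6] [ 0.571 -0.044 -0.82 ] tilt 34.9 az -4.4
```

Call:
{"api": "send_rows", "payload": {"rows": [-0.069,0.011,-0.011,0,1,-0.069,0.011,-0.011,0,1,-0.069,0.011,-0.011,0,1,-0.069,0.011,-0.011,0,1,-0.069,0.011,-0.011,0,1,-0.069,0.011,-0.011,0,1,-0.069,0.011,-0.011,0,1,-0.069,0.011,-0.011,0,1,-0.069,0.011,-0.011,0,1,-0.069,0.011,-0.011,0,1]}}

```text
time: 8.63
position: [830.0, 242.6, 281.5]
orientation: [[0.819, -0.057, 0.571], [-0.038, -0.998, -0.045], [0.573, 0.015, -0.82]]
wrist_force: [-0.1, 0.4, 0.4]
opening: 94.9
finger_force: 0.0
```

Call:
{"api": "send_rows", "payload": {"rows": [-0.069,0.011,-0.011,0,1,-0.069,0.011,-0.011,0,1,-0.069,0.011,-0.011,0,1,-0.069,0.011,-0.011,0,1,-0.069,0.011,-0.011,0,1,-0.069,0.011,-0.011,0,1,-0.069,0.011,-0.011,0,1,-0.069,0.011,-0.011,0,1,0,0,0,0,1,0,0,0,0,1]}}

```text
time: 9.47
position: [575.6, 211.6, 158.4]
orientation: [[0.821, -0.057, 0.568], [-0.037, -0.998, -0.046], [0.57, 0.016, -0.822]]
wrist_force: [0.7, 0.5, 0.3]
opening: 95.0
finger_force: 0.0
```

```bash
python3 - <<'E'
from h import *
from plan import *
s=st(); z=s['orientation'][:,2]; gp=np.array([581,201,60])+18.8*z; rows(gp,7)
d=arm.get_image("wrist"); cv2.imwrite("pics/w1.png",d["pixels"])
c=d['view'][:3]@np.array([581,201,110,1]); f=200/np.tan(np.radians(d['fov_y']/2)); print('cap expected px',d['cx']+f*c[0]/-c[2],d['cy']-f*c[1]/-c[2])
E
```

```text
9.4667 q [ 22.189 -11.298 123.237 -24.182  38.829 130.166] p [575.621 211.621 158.386] r 613.2883963317263 open 94.99918533539592 0.0 F [0.714 0.499 0.268]
[[ 0.821 -0.037  0.57 ]
 [-0.057 -0.998  0.016]
 [ 0.568 -0.046 -0.822]] tilt 34.753135772939565
7 x [-0.015  0.003  0.029]
cap expected px 331.74225451507334 243.8274316589064
```

View pics/w1.png

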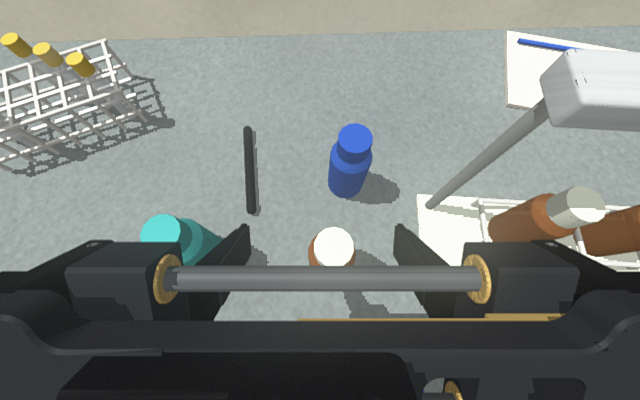

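Call:
{"api": "send_rows", "payload": {"rows": [-0.026,0.0045,-0.0034,0,1,-0.026,0.0045,-0.0034,0,1,-0.026,0.0045,-0.0034,0,1,-0.026,0.0045,-0.0034,0,1,0,0,0.022,0,1,0,0,0.022,0,1,0,0,0.022,0,1,0,0,0.022,0,1,0,0,0.022,0,1,0,0,0,0,1]}}

```text
time: 10.35
position: [564.6, 203.0, 91.9]
orientation: [[0.819, -0.059, 0.571], [-0.04, -0.998, -0.046], [0.572, 0.014, -0.82]]
wrist_force: [0.1, 0.3, -0.6]
opening: 95.0
finger_force: 0.0
```

```bash
python3 - <<'E'
from h import *
from plan import *
s=st(); z=s['orientation'][:,2]; gp=np.array([581,201,60])+18.8*z; rows(gp,5)
E
```

```text
10.35 q [ 21.744  -7.918 127.537 -28.946  31.644 135.849] p [564.609 203.021  91.88 ] r 600.0009519058456 open 94.99019808924803 0.0 F [ 0.077  0.298 -0.555]
[[ 0.819 -0.04   0.572]
 [-0.059 -0.998  0.014]
 [ 0.571 -0.046 -0.82 ]] tilt 34.929251305938955
5 x [-0.002  0.     0.022]
```

Call:
{"api": "send_rows", "payload": {"rows": [-0.002,0,0.022,0,1,-0.002,0,0.022,0,1,-0.002,0,0.022,0,1,-0.002,0,0.022,0,1,-0.002,0,0.022,0,1,0,0,0,0,-1,0,0,0,0,-1,0,0,0,0,-1,0,0,0,0,-1,0,0,0,0,-1]}}

```text
time: 11.18
position: [590.1, 200.9, 44.6]
orientation: [[0.819, -0.059, 0.571], [-0.04, -0.998, -0.045], [0.573, 0.014, -0.819]]
wrist_force: [0.7, -0.5, 0.3]
opening: 67.0
finger_force: 0.0
```

```bash
python3 - <<'E'
from h import *
from plan import *
s=st(); p=s['position']; rows(p+[0,0,100],5)
q=s['q']; q=leg(q,p+[0,0,100],n=5)
b=np.array([500,-270,p[2]]); rows(b+[0,0,90],17,p+[0,0,100]); q=leg(q,b+[0,0,80],n=17)
E
```

```text
11.1833 q [ 20.344  -0.317 125.947 -33.557  25.819 140.239] p [590.066 200.935  44.575] r 623.3397884163203 open 66.9929262172319 0.0 F [ 0.67  -0.518  0.336]
[[ 0.819 -0.04   0.573]
 [-0.059 -0.998  0.014]
 [ 0.571 -0.045 -0.819]] tilt 34.976159165236716
5 x [ 0.023  0.001 -0.033]
5 x [ 0.023  0.001 -0.033]
[ 20.2  -9.4 123.1 -23.9  36.3 128.9] [589.8 199.8 145.2] [ 0.571 -0.045 -0.819] tilt 35.0 az -4.5
17 x [-0.007  0.056 -0.003]
17 x [-0.008  0.056 -0.002]
[-45.5 -16.1 130.5  33.5  42.9  27.3] [ 496.5 -271.8  126.6] [ 0.571 -0.045 -0.819] tilt 35.0 az -4.5
```

Call:
{"api": "send_rows", "payload": {"rows": [0,0,0,0,-1,0,0,0,0,-1,0,0,0,0,-1,0,0,0,0,-1,0,0,0,0,-1,0,0,0,0,-1,0.023,0.001,-0.033,0,-1,0.023,0.001,-0.033,0,-1,0.023,0.001,-0.033,0,-1,0.023,0.001,-0.033,0,-1]}}

```text
time: 12.02
position: [588.7, 199.6, 123.5]
orientation: [[0.821, -0.059, 0.568], [-0.04, -0.998, -0.046], [0.57, 0.015, -0.821]]
wrist_force: [-0.1, 0.5, -1.2]
opening: 45.5
finger_force: 30.0
```

```bash
python3 - <<'E'
from h import *
from plan import *
s=st(); p=s['position']; T1=np.array([500,110,170]); rows(T1,4); rows([500,-270,125],12,T1); rows([500,-270,44.6],5,np.array([500,-270,125]))
E
```

```text
12.0167 q [ 20.239  -7.839 123.944 -25.165  34.295 130.546] p [588.694 199.568 123.512] r 621.6009147541217 open 45.520597215408166 29.997473711846396 F [-0.103  0.495 -1.155]
[[ 0.821 -0.04   0.57 ]
 [-0.059 -0.998  0.015]
 [ 0.568 -0.046 -0.821]] tilt 34.767219271575954
4 x [-0.021  0.048 -0.042]
12 x [-0.002  0.063  0.009]
5 x [-0.018 -0.001  0.026]
```

Call:
{"api": "send_rows", "payload": {"rows": [-0.021,0.048,-0.042,0,-1,-0.021,0.048,-0.042,0,-1,-0.021,0.048,-0.042,0,-1,-0.021,0.048,-0.042,0,-1,-0.002,0.063,0.009,0,-1,-0.002,0.063,0.009,0,-1,-0.002,0.063,0.009,0,-1,-0.002,0.063,0.009,0,-1,-0.002,0.063,0.009,0,-1,-0.002,0.063,0.009,0,-1]}}

```text
time: 12.85
position: [500.1, -81.5, 146.7]
orientation: [[0.819, -0.059, 0.57], [-0.04, -0.998, -0.046], [0.572, 0.014, -0.82]]
wrist_force: [0.2, 0.8, -1.2]
opening: 45.5
finger_force: 30.0
```

Call:
{"api": "send_rows", "payload": {"rows": [-0.002,0.063,0.009,0,-1,-0.002,0.063,0.009,0,-1,-0.002,0.063,0.009,0,-1,-0.002,0.063,0.009,0,-1,-0.002,0.063,0.009,0,-1,-0.002,0.063,0.009,0,-1,0,0,0,0,-1,0,0,0,0,-1,0,0,0,0,-1,0,0,0,0,-1]}}

```text
time: 13.68
position: [500.0, -268.5, 123.8]
orientation: [[0.82, -0.058, 0.57], [-0.039, -0.998, -0.044], [0.571, 0.014, -0.821]]
wrist_force: [0.4, -0.6, -0.9]
opening: 45.5
finger_force: 30.0
```

```bash
python3 - <<'E'
from h import *
from plan import *
s=st(); p=s['position']; rows([p[0],p[1],46],5)
E
```

```text
13.6833 q [-44.791 -15.675 130.422  33.298  42.359  27.83 ] p [ 499.972 -268.528  123.814] r 567.5203963417034 open 45.533026790944085 29.997149161063135 F [ 0.39  -0.579 -0.936]
[[ 0.82  -0.039  0.571]
 [-0.058 -0.998  0.014]
 [ 0.57  -0.044 -0.821]] tilt 34.83802211868212
5 x [-0.018 -0.     0.025]
```

Call:
{"api": "send_rows", "payload": {"rows": [-0.018,0,0.0255,0,-1,-0.018,0,0.0255,0,-1,-0.018,0,0.0255,0,-1,-0.018,0,0.0255,0,-1,-0.0088,0,0.0128,0,-1,-0.0088,0,0.0128,0,-1,0,0,0,0,-1,0,0,0,0,1,0,0,0,0,1,0,0,0,0,1]}}

```text
time: 14.52
position: [500.7, -271.7, 48.0]
orientation: [[0.818, -0.059, 0.572], [-0.039, -0.998, -0.047], [0.573, 0.016, -0.819]]
wrist_force: [-0.7, -0.4, -0.8]
opening: 60.4
finger_force: 0.0
```

Call:
{"api": "send_rows", "payload": {"rows": [0,0,0,0,1,0,0,0,0,1,0,0,-0.01,0,1,0,0,-0.04,0,1,0,0,-0.06,0,1,0,0,-0.06,0,1,0,0,-0.06,0,1,0.05,0,-0.05,0,1,0.05,0,-0.05,0,1,0,0,0,0,1]}}

```text
time: 15.35
position: [449.5, -268.5, 221.0]
orientation: [[0.813, -0.061, 0.579], [-0.035, -0.998, -0.056], [0.581, 0.025, -0.813]]
wrist_force: [-0.1, 0.4, 1.7]
opening: 95.0
finger_force: 0.0
```

```bash
python3 - <<'E'
from h import *
from plan import *
s=st(); p=s['position']
d=arm.get_image("top"); I=d["pixels"]; cv2.imwrite("pics/top2.png",I[100:300,150:550]); 
q=s['q']; T=[950,130,420]; n=19; rows(T,n); q=leg(q,T,n=n)
for k in range(3):
    q=sim(q,[[.083,0,0,0]]*10,.6); rep(q)
E
```

```text
15.35 q [-50.158 -29.115 130.229  29.651  55.758  30.966] p [ 449.494 -268.533  221.003] r 523.5981813974141 open 94.98350440830208 0.0 F [-0.083  0.422  1.699]
[[ 0.813 -0.035  0.581]
 [-0.061 -0.998  0.025]
 [ 0.579 -0.056 -0.813]] tilt 35.569426692804036
19 x [ 0.054 -0.044  0.011]
19 x [ 0.054 -0.045  0.011]
[  7.   23.8  60.1  -8.2  61.5 101.7] [953.  134.4 423.4] [ 0.579 -0.056 -0.813] tilt 35.6 az -5.5
[ 3.4 55.2  1.4 -4.5 78.8 94.9] [1107.7   97.5  574.7] [ 0.702 -0.036 -0.711] tilt 44.7 az -2.9
[ 0.8 49.9  1.4 -1.6 69.8 92.2] [1100.3   62.   714.3] [ 0.857 -0.013 -0.516] tilt 58.9 az -0.9
[-1.1 42.3  1.4  1.1 64.1 90.3] [1037.6   38.6  882.6] [ 0.952 -0.001 -0.306] tilt 72.2 az -0.0
```

View pics/top2.png

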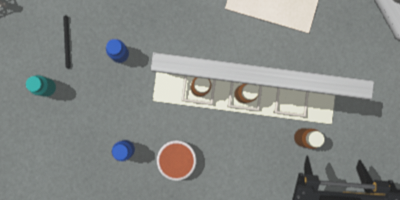

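Call:
{"api": "send_rows", "payload": {"rows": [0.072,-0.029,-0.028,0,1,0.072,-0.029,-0.028,0,1,0.072,-0.029,-0.028,0,1,0.072,-0.029,-0.028,0,1,0.072,-0.029,-0.028,0,1,0.047,-0.05,0.025,0,1,0.047,-0.05,0.025,0,1,0.047,-0.05,0.025,0,1,0.047,-0.05,0.025,0,1,0.047,-0.05,0.025,0,1]}}

```text
time: 16.23
position: [698.6, -78.4, 382.0]
orientation: [[0.821, -0.059, 0.568], [-0.04, -0.998, -0.045], [0.57, 0.014, -0.822]]
wrist_force: [-0.2, -0.6, 1.2]
opening: 94.9
finger_force: 0.0
```

Call:
{"api": "send_rows", "payload": {"rows": [0.047,-0.05,0.025,0,1,0.047,-0.05,0.025,0,1,0.047,-0.05,0.025,0,1,0.047,-0.05,0.025,0,1,0.047,-0.05,0.025,0,1,0.047,-0.05,0.025,0,1,0.047,-0.05,0.025,0,1,0.047,-0.05,0.025,0,1,0.047,-0.05,0.025,0,1,0.083,0,0,0,1]}}

```text
time: 17.07
position: [981.6, 135.5, 421.9]
orientation: [[0.828, -0.053, 0.558], [-0.036, -0.998, -0.042], [0.56, 0.015, -0.829]]
wrist_force: [1.3, -0.0, -1.8]
opening: 95.1
finger_force: 0.0
```

Call:
{"api": "send_rows", "payload": {"rows": [0.083,0,0,0,1,0.083,0,0,0,1,0.083,0,0,0,1,0.083,0,0,0,1,0.083,0,0,0,1,0.083,0,0,0,1,0.083,0,0,0,1,0.083,0,0,0,1,0.083,0,0,0,1,0.083,0,0,0,1]}}

```text
time: 17.9
position: [1108.4, 93.2, 568.3]
orientation: [[0.718, -0.045, 0.694], [-0.035, -0.999, -0.028], [0.695, -0.004, -0.719]]
wrist_force: [0.3, 0.1, -0.3]
opening: 94.7
finger_force: 0.0
```

```bash
python3 - <<'E'
from h import *
from plan import *
s=st(); q=s['q']
for k in range(4):
    q=sim(q,[[.083,0,0,0]]*4,.6); rep(q)
d=arm.get_image("top"); I=d["pixels"].astype(int); a,b=225,450
m=I[a:252,b:482].min(2)>165; v,u=np.nonzero(m); print(len(u),u.min()+b,u.max()+b,v.min()+a,v.max()+a,onplane(d,u.mean()+b,v.mean()+a,110))
E
```

```text
17.9 q [ 3.018 55.492  1.441 -3.778 79.212 94.91 ] p [1108.444   93.177  568.329] r 1112.3533593565007 open 94.70428339964408 0.0 F [ 0.342  0.068 -0.288]
[[ 0.718 -0.035  0.695]
 [-0.045 -0.999 -0.004]
 [ 0.694 -0.028 -0.719]] tilt 44.0029548595852
[ 1.8 53.7  1.4 -2.6 75.1 93.7] [1113.2   76.6  617.9] [ 0.764 -0.019 -0.645] tilt 49.8 az -1.4
[ 0.8 51.5  1.4 -1.4 71.6 92.7] [1108.8   62.5  675.2] [ 0.824 -0.011 -0.566] tilt 55.5 az -0.8
[-0.1 48.9  1.4 -0.2 68.6 91.8] [1095.4   50.5  738.3] [ 0.875 -0.005 -0.484] tilt 61.0 az -0.4
[-0.9 45.9  1.4  0.9 66.2 91. ] [1073.2   40.1  805.1] [ 0.916 -0.001 -0.4  ] tilt 66.4 az -0.1
201 458 473 231 246 [ 492.352 -269.727  110.   ]
```

Call:
{"api": "send_rows", "payload": {"rows": [0.083,0,0,0,1,0.083,0,0,0,1,0.083,0,0,0,1,0.083,0,0,0,1,0.083,0,0,0,1,0.083,0,0,0,1,0.083,0,0,0,1,0.083,0,0,0,1,0.083,0,0,0,1,0.083,0,0,0,1]}}

```text
time: 18.78
position: [1104.0, 56.3, 697.7]
orientation: [[0.538, -0.024, 0.842], [-0.031, -0.999, -0.009], [0.842, -0.021, -0.539]]
wrist_force: [0.5, -0.4, -0.2]
opening: 94.9
finger_force: 0.0
```

Call:
{"api": "send_rows", "payload": {"rows": [0.083,0,0,0,1,0.083,0,0,0,1,0,0,0,0,1,-0.02,0.02,0,0,1,-0.053,0.045,-0.031,0,1,-0.053,0.045,-0.031,0,1,-0.053,0.045,-0.031,0,1,-0.053,0.045,-0.031,0,1,-0.053,0.045,-0.031,0,1,-0.053,0.045,-0.031,0,1]}}

```text
time: 19.62
position: [944.2, -77.3, 636.9]
orientation: [[0.5, -0.019, 0.866], [-0.029, -1.0, -0.006], [0.866, -0.022, -0.5]]
wrist_force: [0.3, -0.2, 0.4]
opening: 95.1
finger_force: 0.0
```

```bash
python3 - <<'E'
from h import *
from plan import *
s=st(); q=s['q']; p=s['position']; R=s['orientation'];z=R[:,2]; print('roll to level',np.degrees(np.arctan2(R[2,1],R[2,0])))
gp=np.array([492,-270,60])+18.8*z; pre=gp-105*z
for T,n in([650,-300,450],9),(pre+[0,0,60],9),(pre,3),(gp,5):
    rows(T,n,p); q=leg(q,T,n=n); p=np.array(T,float)
E
```

```text
19.6167 q [-10.661  11.443  63.685  12.408  45.944  77.58 ] p [944.188 -77.286 636.936] r 947.3458601980741 open 95.076045724049 0.0 F [ 0.34  -0.223  0.407]
[[ 0.5   -0.029  0.866]
 [-0.019 -1.    -0.022]
 [ 0.866 -0.006 -0.5  ]] tilt 60.007539536077985
roll to level -1.454177384399227
9 x [-0.067  0.052 -0.036]
9 x [-0.067  0.052 -0.036]
[-39.4 -13.9 104.3  47.8  47.4  32.7] [ 676.7 -280.3  469.3] [ 0.866 -0.006 -0.5  ] tilt 60.0 az -0.4
9 x [-0.081 -0.004 -0.013]
9 x [-0.088  0.    -0.016]
[-65.5 -29.8 143.7  68.5  57.6  -9.3] [ 434.1 -269.3  183.1] [ 0.866 -0.006 -0.5  ] tilt 60.0 az -0.4
3 x [-0.035  0.001  0.02 ]
3 x [-0.052  0.002  0.017]
[-68.4 -20.4 146.9  75.4  56.1 -24.5] [ 417.2 -270.2  102.8] [ 0.866 -0.006 -0.5  ] tilt 60.0 az -0.4
5 x [-0.    -0.     0.042]
5 x [ 0.    -0.     0.042]
[-54.8  -2.3 139.6  92.5  44.9 -37. ] [ 508.1 -270.8   50.3] [ 0.866 -0.006 -0.5  ] tilt 60.0 az -0.4
```

Call:
{"api": "send_rows", "payload": {"rows": [-0.055,0.0425,-0.0295,0,1,-0.055,0.0425,-0.0295,0,1,-0.055,0.0425,-0.0295,0,1,-0.055,0.0425,-0.0295,0,1,-0.055,0.0425,-0.0295,0,1,-0.055,0.0425,-0.0295,0,1,-0.055,0.0425,-0.0295,0,1,-0.055,0.0425,-0.0295,0,1,-0.055,0.0425,-0.0295,0,1,-0.055,0.0425,-0.0295,0,1]}}

```text
time: 20.45
position: [675.2, -281.0, 468.7]
orientation: [[0.5, -0.019, 0.866], [-0.027, -1.0, -0.007], [0.866, -0.02, -0.5]]
wrist_force: [0.3, -0.5, -0.2]
opening: 95.0
finger_force: 0.0
```

Call:
{"api": "send_rows", "payload": {"rows": [-0.055,0.0425,-0.0295,0,1,-0.066,-0.003,-0.0106,0,1,-0.066,-0.003,-0.0106,0,1,-0.066,-0.003,-0.0106,0,1,-0.066,-0.003,-0.0106,0,1,-0.066,-0.003,-0.0106,0,1,-0.066,-0.003,-0.0106,0,1,-0.066,-0.003,-0.0106,0,1,-0.066,-0.003,-0.0106,0,1,0,0,0,0,1]}}

```text
time: 21.28
position: [477.2, -279.0, 237.0]
orientation: [[0.507, -0.021, 0.862], [-0.035, -0.999, -0.004], [0.861, -0.028, -0.508]]
wrist_force: [0.3, 0.2, -1.2]
opening: 95.2
finger_force: 0.0
```

```bash
python3 - <<'E'
from h import *
from plan import *
s=st(); q=s['q']; p=s['position']; R=s['orientation'];z=R[:,2]; print('roll to level',np.degrees(np.arctan2(R[2,1],R[2,0])))
gp=np.array([492,-270,60])+18.8*z; pre=gp-105*z; print(pre)
for T,n in(pre+[0,0,40],4),(pre,3),(gp,5):
    rows(T,n,p); q=leg(q,T,n=n); p=np.array(T,float)
E
```

```text
21.2833 q [-59.543 -28.146 136.86   65.38   54.549  -0.312] p [ 477.221 -278.957  236.954] r 552.7722740036457 open 95.18854419113079 0.0 F [ 0.346  0.229 -1.192]
[[ 0.507 -0.035  0.861]
 [-0.021 -0.999 -0.028]
 [ 0.862 -0.004 -0.508]] tilt 59.5013937132458
roll to level -1.850764435422503
[ 417.727 -269.63   103.748]
4 x [-0.055 -0.003 -0.002]
4 x [-0.055 -0.003 -0.002]
[-67.9 -27.  145.9  70.3  57.8 -15.2] [ 418.1 -269.1  144.4] [ 0.862 -0.004 -0.508] tilt 59.5 az -0.3
3 x [-0.023  0.001  0.013]
3 x [-0.023  0.001  0.014]
[-67.9 -20.8 146.7  74.7  55.7 -23.1] [ 418.7 -269.5  104. ] [ 0.862 -0.004 -0.508] tilt 59.5 az -0.3
5 x [-0.     0.     0.042]
5 x [-0.     0.     0.042]
[-54.5  -2.6 139.4  91.6  44.4 -35.6] [ 509.2 -270.    50.7] [ 0.862 -0.004 -0.508] tilt 59.5 az -0.3
```

Call:
{"api": "send_rows", "payload": {"rows": [-0.055,-0.003,-0.002,0,1,-0.055,-0.003,-0.002,0,1,-0.055,-0.003,-0.002,0,1,-0.055,-0.003,-0.002,0,1,-0.023,0.001,0.013,0,1,-0.023,0.001,0.013,0,1,-0.023,0.001,0.013,0,1,0,0,0,-0.01,1,0,0,0,0,1,0,0,0,0,1]}}

```text
time: 22.12
position: [422.2, -273.6, 113.0]
orientation: [[0.501, -0.004, 0.865], [0.004, -1.0, -0.007], [0.865, 0.007, -0.501]]
wrist_force: [-0.4, -0.4, 1.1]
opening: 95.0
finger_force: 0.0
```

```bash
python3 - <<'E'
from h import *
from plan import *
s=st(); q=s['q']; p=s['position']; R=s['orientation'];z=R[:,2]; print('roll to level',np.degrees(np.arctan2(R[2,1],R[2,0])))
gp=np.array([492,-270,60])+18.8*z; print(gp)
rows(gp,5)
E
```

```text
22.1167 q [-67.675 -21.107 146.033  74.645  55.809 -24.431] p [ 422.217 -273.59   113.014] r 503.1088064325132 open 95.03879147933532 0.0 F [-0.386 -0.403  1.082]
[[ 0.501  0.004  0.865]
 [-0.004 -1.     0.007]
 [ 0.865 -0.007 -0.501]] tilt 59.91384162799813
roll to level 0.45805726717817413
[ 508.267 -270.136   50.576]
5 x [-0.004 -0.002  0.042]
```

Call:
{"api": "send_rows", "payload": {"rows": [-0.01,-0.004,0.021,0,1,-0.01,-0.004,0.021,0,1,0,0,0.042,0,1,0,0,0.042,0,1,0,0,0.042,0,1,0,0,0.042,0,1,0,0,0,0,-1,0,0,0,0,-1,0,0,0,0,-1,0,0,0,0,-1]}}

```text
time: 22.95
position: [507.0, -269.3, 50.8]
orientation: [[0.501, -0.005, 0.865], [0.003, -1.0, -0.007], [0.865, 0.006, -0.501]]
wrist_force: [-0.3, 0.0, -0.2]
opening: 73.9
finger_force: 0.0
```

Call:
{"api": "send_rows", "payload": {"rows": [0,0,0,0,-1,0,0,0,0,-1,0,0,0,0,-1,0,0,0,0,-1,0,0,0,0,-1,0,0,0,0,-1,0,0,0,0,-1,0,0,0,0,-1,0,0,0,0,-1,0,0,0,0,-1]}}

```text
time: 23.78
position: [507.2, -268.9, 49.9]
orientation: [[0.502, -0.004, 0.865], [0.002, -1.0, -0.006], [0.865, 0.005, -0.502]]
wrist_force: [-1.4, -1.4, 2.0]
opening: 45.5
finger_force: 30.0
```

```bash
python3 - <<'E'
from h import *
from plan import *
s=st(); q=s['q']; p=s['position']; np.save('grasp.npy',np.c_[s['orientation'],p])
T=p+[-20,0,230]; rows(T,8); q=leg(q,T,n=8)
E
```

```text
23.7833 q [-54.734  -2.59  139.786  92.37   44.678 -38.617] p [ 507.219 -268.945   49.855] r 574.109958301755 open 45.520724513334535 29.955128878355026 F [-1.42  -1.393  1.968]
[[ 0.502  0.002  0.865]
 [-0.004 -1.     0.005]
 [ 0.865 -0.006 -0.502]] tilt 59.871204286698564
8 x [ 0.047  0.    -0.033]
8 x [ 0.047  0.    -0.033]
[-57.3 -31.4 134.9  62.4  54.8   4.3] [ 487.4 -267.7  278.7] [ 0.865 -0.006 -0.502] tilt 59.9 az -0.4
```

Call:
{"api": "send_rows", "payload": {"rows": [0.02,0,-0.014,0,-1,0.047,0,-0.033,0,-1,0.047,0,-0.033,0,-1,0.047,0,-0.033,0,-1,0.047,0,-0.033,0,-1,0.047,0,-0.033,0,-1,0.047,0,-0.033,0,-1,0,0,0,0.02,-1,0,0,0,0.039,-1,0,0,0,0.039,-1]}}

```text
time: 24.62
position: [490.9, -267.2, 232.9]
orientation: [[0.478, -0.158, 0.864], [-0.306, -0.952, -0.005], [0.824, -0.262, -0.503]]
wrist_force: [0.1, 1.1, -2.2]
opening: 45.5
finger_force: 29.9
```

Call:
{"api": "send_rows", "payload": {"rows": [0,0,0,0.039,-1,0,0,0,0.039,-1,0,0,0,0.039,-1,0,0,0,0.039,-1,0,0,0,0.039,-1,0,0,0,0.039,-1,0,0,0,0.039,-1,0,0,0,0.039,-1,0,0,0,0.039,-1,0,0,0,0.039,-1]}}

```text
time: 25.45
position: [490.8, -266.9, 231.6]
orientation: [[0.013, -0.504, 0.863], [-0.999, -0.033, -0.004], [0.031, -0.863, -0.504]]
wrist_force: [0.5, 0.3, -1.9]
opening: 45.6
finger_force: 29.9
```

```bash
cat > ang.py <<'E'
from h import *
s=st(); g=np.load('grasp.npy'); b=s['orientation']@g[:,:3].T@[0,0,1]; print('bottle axis',b,'angle',np.degrees(np.arccos(b[2])))
E
python3 ang.py
```

```text
25.45 q [-56.711 -27.784 137.274  66.276  51.79   86.137] p [ 490.797 -266.904  231.554] r 558.6767776275259 open 45.5514698337886 29.94826152920723 F [ 0.451  0.255 -1.933]
[[ 0.013 -0.999  0.031]
 [-0.504 -0.033 -0.863]
 [ 0.863 -0.004 -0.504]] tilt 59.709157557115425
bottle axis [-0.425 -0.862  0.275] angle 74.01799518412273
```

Call:
{"api": "send_rows", "payload": {"rows": [0,0,0,0.039,-1,0,0,0,0.039,-1,0,0,0,0.039,-1,0,0,0,0.039,-1,0,0,0,0.039,-1,0,0,0,0.039,-1,0,0,0,0.039,-1,0,0,0,0.039,-1,0,0,0,0.039,-1,0,0,0,0.039,-1]}}

```text
time: 26.28
position: [490.8, -266.9, 231.5]
orientation: [[-0.47, -0.183, 0.863], [-0.369, 0.929, -0.004], [-0.802, -0.321, -0.504]]
wrist_force: [0.1, 0.1, -1.6]
opening: 45.2
finger_force: 29.9
```

Call:
{"api": "send_rows", "payload": {"rows": [0,0,0,0.03,-1,0,0,0,0,-1,0,0,0,0,-1,0,0,0,0,-1,0,0,0,0,-1,0,0,0,0,-1,0,0,0,0,-1,0,0,0,0,-1,0,0,0,0,-1,0,0,0,0,-1]}}

```text
time: 27.12
position: [491.2, -267.7, 233.3]
orientation: [[-0.483, -0.139, 0.865], [-0.287, 0.958, -0.006], [-0.827, -0.251, -0.502]]
wrist_force: [0.2, -0.6, -1.0]
opening: 45.1
finger_force: 30.0
```

```bash
python3 ang.py; python3 - <<'E'
from h import *
d=arm.get_image("wrist"); s=arm.get_image("scene")["pixels"]
cv2.imwrite("pics/turn.png",np.hstack([d["pixels"][150:400,100:540],cv2.resize(s[120:300,90:310],None,fx=1.39,fy=1.389)[:250]]))
E
```

```text
27.1167 q [-56.727 -27.815 137.172  66.345  51.779 161.382] p [ 491.239 -267.684  233.305] r 559.4373993703192 open 45.07563496093513 29.953306317329407 F [ 0.179 -0.647 -0.963]
[[-0.483 -0.287 -0.827]
 [-0.139  0.958 -0.251]
 [ 0.865 -0.006 -0.502]] tilt 59.836599140575494
bottle axis [-0.852 -0.241 -0.465] angle 117.68471155878049
```

View pics/turn.png

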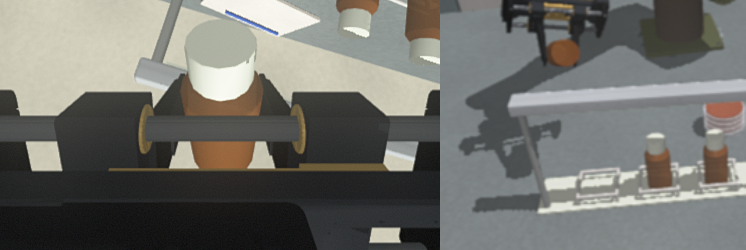

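Call:
{"api": "send_rows", "payload": {"rows": [0,0,0,0,-1,0,0,0,0,-1,0,0,0,0,-1,0,0,0,-0.011,-1,0,0,0,-0.039,-1,0,0,0,-0.039,-1,0,0,0,-0.039,-1,0,0,0,-0.039,-1,0,0,0,-0.039,-1,0,0,0,-0.039,-1]}}

```text
time: 28.05
position: [491.2, -267.7, 233.3]
orientation: [[-0.247, -0.437, 0.865], [-0.876, 0.483, -0.006], [-0.415, -0.759, -0.502]]
wrist_force: [0.0, -0.1, -1.6]
opening: 45.3
finger_force: 30.0
```

Call:
{"api": "send_rows", "payload": {"rows": [0,0,0,-0.039,-1,0,0,0,-0.039,-1,0,0,0,-0.039,-1,0,0,0,-0.039,-1,0,0,0,-0.039,-1,0,0,0,-0.039,-1,0,0,0,-0.039,-1,0,0,0,-0.039,-1,0,0,0,-0.039,-1,0,0,0,-0.039,-1]}}

```text
time: 28.88
position: [491.3, -267.7, 233.3]
orientation: [[0.328, -0.381, 0.865], [-0.751, -0.66, -0.006], [0.573, -0.647, -0.502]]
wrist_force: [0.7, 0.7, -0.7]
opening: 45.5
finger_force: 30.0
```

Call:
{"api": "send_rows", "payload": {"rows": [0,0,0,-0.039,-1,0,0,0,-0.039,-1,0,0,0,-0.039,-1,0,0,0,-0.039,-1,0,0,0,-0.039,-1,0,0,0,-0.039,-1,0,0,0,-0.039,-1,0,0,0,0,-1,0,0,0,0,-1,0,0,0,0,-1]}}

```text
time: 29.72
position: [491.3, -267.7, 233.3]
orientation: [[0.502, -0.005, 0.865], [-0.001, -1.0, -0.006], [0.865, 0.002, -0.502]]
wrist_force: [-0.2, -0.5, -1.0]
opening: 45.1
finger_force: 30.0
```

```bash
python3 ang.py; python3 - <<'E'
from plan import *
from h import *
s=arm.observe(); g=np.load('grasp.npy'); z=s['orientation'][:,2]; b=s['orientation']@g[:,:3].T@[0,0,1]
d=arm.get_image("top")
# expected cap-top px if no slip
gr=s['position']-18.8*z; cap=gr+(110-(g[2,3]-18.8*g[2,2]))*b; base=gr-(g[2,3]-18.8*g[2,2])*b
def pj(d,p):
    f=200/np.tan(np.radians(d['fov_y']/2)); c=d['view'][:3]@np.append(p,1); return np.array([d['cx']+f*c[0]/-c[2],d['cy']-f*c[1]/-c[2]])
print('cap',cap,'base',base,'top px',pj(d,cap),pj(d,base)); sc=arm.get_image("scene"); c1=pj(sc,cap);c2=pj(sc,base); print('scene',c1,c2)
u,v=pj(d,cap).astype(int); A=cv2.resize(d["pixels"][v-35:v+35,u-40:u+40],None,fx=5,fy=5); u,v=((c1+c2)/2).astype(int); B=cv2.resize(sc["pixels"][v-35:v+35,u-40:u+40],None,fx=5,fy=5)
for c in(c1,c2): cv2.circle(B,tuple(((c-[u-40,v-35]+.5)*5).astype(int)),4,(0,255,0),-1)
cv2.imwrite("pics/held.png",np.hstack([A,B]))
p=s['position']; q=s['q']; pk=np.array([582,-238.5,6]); delta=pk-base; print('delta',delta)
E
```

```text
29.7167 q [-56.727 -27.814 137.173  66.352  51.78   -1.904] p [ 491.253 -267.671  233.32 ] r 559.4432549779619 open 45.12044323136456 29.952578991651535 F [-0.246 -0.484 -0.975]
[[ 0.502 -0.001  0.865]
 [-0.005 -1.     0.002]
 [ 0.865 -0.006 -0.502]] tilt 59.841272663756875
bottle axis [ 0.001 -0.003  1.   ] angle 0.15194329559451708
cap [ 475.023 -267.693  293.473] base [ 474.968 -267.407  183.473] top px [494.183 251.915] [475.115 248.561]
scene [171.732 139.187] [180.422 178.496]
delta [ 107.032   28.907 -177.473]
```

View pics/held.png

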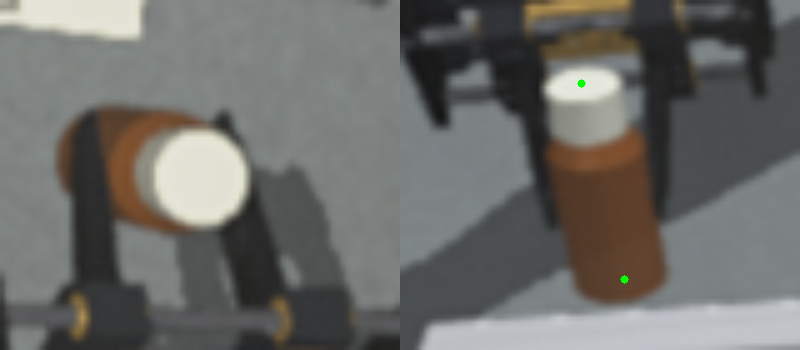

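```bash
python3 - <<'E'
from plan import *
from bench import arm
s=arm.observe(); p=s['position'];q=s['q']; off=p-[475,-267.4,183.5]
for W,n in([505,-262,60],7),([581.5,-238.5,48],6),([581.5,-238.5,8],5):
    T=np.array(W)+off; rows(T,n,p); q=leg(q,T,n=n); p=T
E
```

```text
7 x [-0.026 -0.002  0.025]
7 x [-0.026 -0.002  0.025]
[-52.3 -11.3 139.1  84.2  43.1 -24.9] [ 521.2 -261.3  110.7] [ 0.865 -0.006 -0.502] tilt 59.8 az -0.4
6 x [ 0.009 -0.008  0.024]
6 x [ 0.009 -0.008  0.024]
[-41.8  -3.1 133.6  93.9  35.  -28.9] [ 597.1 -237.7   97.7] [ 0.865 -0.006 -0.502] tilt 59.8 az -0.4
5 x [-0.014 -0.     0.008]
5 x [-0.014  0.     0.008]
[-41.8   2.4 133.6 101.7  35.7 -38.4] [ 596.9 -237.8   57.4] [ 0.865 -0.006 -0.502] tilt 59.8 az -0.4
```

Call:
{"api": "send_rows", "payload": {"rows": [-0.026,-0.002,0.025,0,-1,-0.026,-0.002,0.025,0,-1,-0.026,-0.002,0.025,0,-1,-0.026,-0.002,0.025,0,-1,-0.026,-0.002,0.025,0,-1,-0.026,-0.002,0.025,0,-1,-0.026,-0.002,0.025,0,-1,0,0,0,0,-1,0.009,-0.008,0.024,0,-1,0.009,-0.008,0.024,0,-1]}}

```text
time: 30.65
position: [546.8, -254.1, 106.8]
orientation: [[0.502, -0.006, 0.865], [0.0, -1.0, -0.007], [0.865, 0.004, -0.502]]
wrist_force: [-0.3, -0.1, -1.5]
opening: 45.4
finger_force: 30.0
```

Call:
{"api": "send_rows", "payload": {"rows": [0.009,-0.008,0.024,0,-1,0.009,-0.008,0.024,0,-1,0.009,-0.008,0.024,0,-1,0.009,-0.008,0.024,0,-1,0,0,0,0,-1,0,0,0,0,-1,0,0,0,0,-1,0,0,0,0,-1,0,0,0,0,-1,0,0,0,0,-1]}}

```text
time: 31.48
position: [596.7, -238.1, 97.9]
orientation: [[0.502, -0.005, 0.865], [0.002, -1.0, -0.007], [0.865, 0.005, -0.502]]
wrist_force: [0.7, 0.8, -1.2]
opening: 45.1
finger_force: 30.0
```

```bash
python3 ang.py; python3 - <<'E'
from plan import *
from h import *
s=arm.observe(); p=s['position']; base=p-np.array([16.25,-.27,49.85]); print('base',base)
rows(np.array([581.5,-238.5,8])+p-base,5)
def pj(d,p):
    f=200/np.tan(np.radians(d['fov_y']/2)); c=d['view'][:3]@np.append(p,1); return np.array([d['cx']+f*c[0]/-c[2],d['cy']-f*c[1]/-c[2]])
ax=np.array([.9938,-.1112,0]);ay=np.array([.1112,.9938,0]); o=np.array([581.5,-238.5,0])
out=[]
for n,k in(("scene",6),("top",6)):
    d=arm.get_image(n); c=pj(d,o+[0,0,40]).astype(int); x0,y0=c[0]-32,c[1]-40
    C=cv2.resize(d["pixels"][y0:y0+80,x0:x0+64],None,fx=k,fy=k,interpolation=cv2.INTER_CUBIC)
    P=[pj(d,o+ax*a*34+ay*b*34+[0,0,27]) for a,b in((1,1),(1,-1),(-1,-1),(-1,1))]
    cv2.polylines(C,[((np.array(P)-[x0,y0]+.5)*k).astype(int)],True,(0,0,255),1)
    cv2.circle(C,tuple(((pj(d,base)-[x0,y0]+.5)*k).astype(int)),3,(0,255,0),-1); out.append(C)
cv2.imwrite("pics/hover.png",np.hstack(out))
E
```

```text
31.4833 q [-41.845  -3.153 133.635  93.909  34.976 -28.965] p [ 596.742 -238.15    97.895] r 642.5082012313098 open 45.088844943852784 29.95249941945076 F [ 0.714  0.822 -1.207]
[[ 0.502  0.002  0.865]
 [-0.005 -1.     0.005]
 [ 0.865 -0.007 -0.502]] tilt 59.85171365806511
bottle axis [ 0. -0.  1.] angle 0.027277849079155363
base [ 580.492 -237.88    48.045]
5 x [-0.014  0.     0.008]
```

View pics/hover.png

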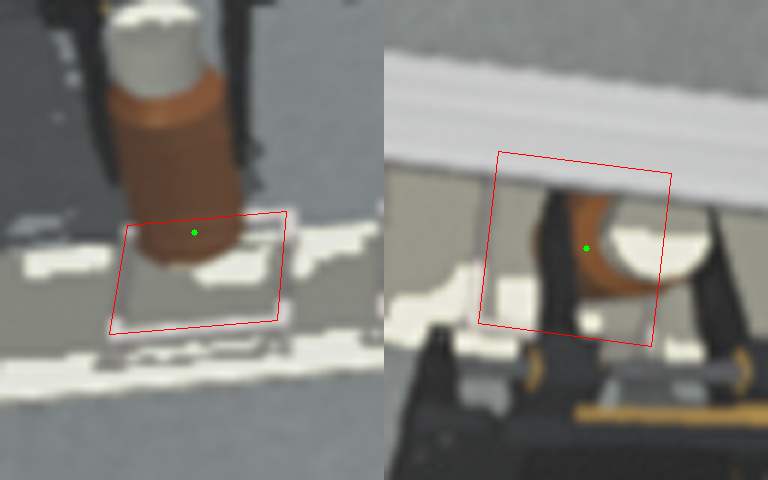

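Call:
{"api": "send_rows", "payload": {"rows": [-0.0105,-0.0004,0.0064,0,-1,-0.0105,-0.0004,0.0064,0,-1,-0.0105,-0.0004,0.0064,0,-1,-0.0105,-0.0004,0.0064,0,-1,-0.0105,-0.0004,0.0064,0,-1,-0.0105,-0.0004,0.0064,0,-1,-0.0036,0,0.0023,0,-1,-0.0036,0,0.0023,0,-1,0,0,0,0,-1,0,0,0,0,-1]}}

```text
time: 32.42
position: [598.1, -236.9, 56.8]
orientation: [[0.502, -0.004, 0.865], [0.002, -1.0, -0.006], [0.865, 0.005, -0.502]]
wrist_force: [-0.3, 0.4, -0.6]
opening: 46.0
finger_force: 30.0
```

```bash
python3 ang.py; python3 - <<'E'
from h import *
p=arm.observe()['position']; print(p-np.array([16.25,-.27,49.85]))
E
```

```text
32.4167 q [-41.605   2.593 133.576 102.039  35.626 -38.756] p [ 598.148 -236.874   56.755] r 643.3427699993449 open 46.023292793311384 29.952791333198547 F [-0.302  0.362 -0.648]
[[ 0.502  0.002  0.865]
 [-0.004 -1.     0.005]
 [ 0.865 -0.006 -0.502]] tilt 59.85231746463886
bottle axis [ 0. -0.  1.] angle 0.025482714684841985
[ 581.898 -236.604    6.905]
```

Call:
{"api": "send_rows", "payload": {"rows": [-0.0012,0,0.0007,0,-1,0,0,0,0,1,0,0,0,0,1,0,0,0,0,1,0,0,0,0,1,0,0,0,0,1,0,0,0,0,1,0,0,0,0,1,0,0,0,0,1,0,0,0,0,1]}}

```text
time: 33.25
position: [598.1, -236.7, 55.8]
orientation: [[0.502, -0.004, 0.865], [0.002, -1.0, -0.006], [0.865, 0.005, -0.502]]
wrist_force: [0.9, -0.4, -0.1]
opening: 94.1
finger_force: 0.0
```

Call:
{"api": "send_rows", "payload": {"rows": [0,0,-0.02,0,1,0,0,-0.04,0,1,0,0,-0.04,0,1,0,0,-0.04,0,1,0,0,-0.04,0,1,0,0,-0.04,0,1,0,0,-0.04,0,1,0,0,0,0,1,0,0,0,0,1,0,0,0,0,1]}}

```text
time: 34.08
position: [485.9, -236.1, 121.1]
orientation: [[0.502, -0.004, 0.865], [0.002, -1.0, -0.006], [0.865, 0.005, -0.502]]
wrist_force: [-0.6, 0.2, -0.5]
opening: 95.4
finger_force: 0.0
```

```bash
python3 - <<'E'
from h import *
st()
s=arm.get_image("scene")["pixels"]; t=arm.get_image("top")["pixels"]
cv2.imwrite("pics/end.png",np.hstack([cv2.resize(s[170:290,130:320],None,fx=2,fy=2),cv2.resize(t[140:260,300:500],None,fx=2,fy=2)]))
E
```

```text
34.0833 q [-54.457 -20.311 144.504  79.466  45.397 -20.194] p [ 485.902 -236.118  121.096] r 540.234044719594 open 95.44294509802502 0.0 F [-0.628  0.239 -0.533]
[[ 0.502  0.002  0.865]
 [-0.004 -1.     0.005]
 [ 0.865 -0.006 -0.502]] tilt 59.84847394275717
```

View pics/end.png

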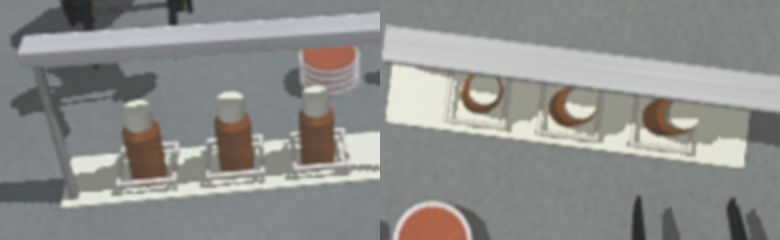

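The picture shows the bottle upright in the free pocket (left crop, about (145,145)), with both stored bottles in place and the hand clear.

```bash
python3 -c "
from bench import arm
print(arm.finish_job())"
```

```text
the job is handed in; nothing more can be done
None
```

The bottle was turned over in the air to about 118° from upright, held there for about a second, then set upright and released in the free pocket; the job is handed in at about 34 s, and no verdict came back. Because the hand's lean could only be changed at the edge of its reach, I first set the bottle down on open bench and gripped it again there.

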